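# Check the torque of a lens retaining ring

### The job

Check that the slotted retaining ring of the upright lens holds its torque: take the torque wrench from its V-block rest and seat its four lugs gently and fully in the ring's slots. Pull the handle clockwise (seen from above) - the lens barrel first turns along freely until it meets its stop - until the pointer stands between the two long check marks of the scale, and hold it there for about two seconds; the ring must not turn in the barrel, the pointer must not run past the second mark, and nothing may be loaded the loosening way. Then ease off, lift the wrench away and lay it back in both V-blocks of the rest, without disturbing the things round about.

Things in the scene. Friction and masses are not known exactly. Their poses are not given: they have to be found in the camera images.
- barrel: Black barrel of the upright camera lens, 60 mm in diameter with a ribbed focus ring, on a 104 x 104 x 10 mm aluminium plate fixed to the bench. The barrel turns about the upright lens axis: freely (drag 0.12 N m) clockwise up to a stop, which lies an unknown 0.05 to 0.7 rad away at the start; only against the stop can torque be built up. Origin on the axis at bench level, z up.
- retainer (a joint): Angle of the lens's slotted retaining ring in the barrel, rad: 0 at the start, with the white witness line running on straight from the barrel's rim onto the ring; positive is anticlockwise. It slips in its thread only at about 2.4 N m.
- ring_top (a point): Centre of the top of the lens's aluminium retaining ring (48 mm outer, 31 mm inner diameter), on the lens axis. Four radial slots, 8 mm wide and 7 mm deep, open inwards and outwards, lie along this point's +x, -x, +y and -y: its orientation tells where they are; any of four seats, 90 degrees apart, will do. Inside the ring is glass, 3 mm below the top.
- rest: Fixed rest for the wrench: an aluminium base 175 x 64 x 8 mm that carries two dark V-blocks (each 12 mm thick, 44 mm wide, 90 degree V, tops 65 mm high) at x = +62 and x = -66 mm. Origin under the middle, on the bench; x along the wrench, towards its head.
- rest_cradle (a point): Point midway between the V-blocks where the middle of the wrench's grip lies when the wrench is in the rest: 58 mm above the bench. Axes as those of rest.
- wrench: Torque wrench, 0.41 kg, 243 mm long, lying in the rest. Origin on its head's axis, level with the lug tips; z up; the handle runs along -x, its axis at z = 34 mm. Steel drum (52 mm diameter, z 24 to 44), neck (16 mm) to x = -95, black rubber grip with flat sides (24 wide, 22 high) to x = -177, tail (16 mm) to x = -211, end cap (21 mm). Centre of mass about 95 mm from the head's axis.
- wrench_grip (a point): Middle of the wrench's rubber grip, on the handle's axis: 130 mm from the head's axis, 34 mm above the lug tips. Grasp here from above, across the 24 mm width. Axes as those of wrench. Neck and tail lie in the rest's V-blocks.
- drive_tip (a point): Centre of the drive at the level of its lug tips. The drive is a dark cylinder (47 mm diameter) under the drum; four lugs point down from it along its +x, -x, +y, -y, 16.5 to 22.5 mm from the axis, 5 mm wide (3 at the tips), 6 mm long. Fully seated this point is 6 mm below ring_top. Play in the slots: 1.5 mm each side, some 4 degrees each way. Unloaded, its axes are parallel to the wrench's.
- drive (a joint): Twist of the wrench's torsion bar, rad: 0 without load, positive when the handle is pulled clockwise (from above); about 12 N m per rad, end stops at 0.3. Shown by the long pointer on the head over the white scale above the neck: the two long check marks stand at 0.085 (1.0 N m, 7.8 N at the middle of the grip) and 0.135 (1.6 N m, 12.5 N).
- loupe: Bystander: small black loupe, 34 mm diameter, 27 mm high; origin under its centre.
- tape_amber: Bystander: flat amber tape roll, 69 mm diameter, 12 mm high; origin under its centre.
- terminal_block: Bystander: green terminal block, 22 x 36 x 17 mm; origin under its centre.
- marker_black: Bystander: dark marker pen, 131 mm long, lying; origin under its centre.
- driver1: Bystander: small screwdriver with a red handle, 150 mm long, lying; origin under its centre.
Mind the look-alikes: they are no part of the job. Leave any orange look-alike of the part that bears barrel alone.

How it is judged:
On the way, in this order (a step that is already met when the one before it is completed fails the run):
1. the wrench's lugs are fully seated in the ring's slots (horizontal distance between drive_tip and ring_top below 0.004 m and z of drive_tip in the frame of ring_top below -0.004 m and angle between drive_tip's own z axis and vertical below 0.08 rad), for 0.2 s.
2. the pointer is held between the check marks with the lugs seated (value of joint drive between 0.079 and 0.145 rad and horizontal distance between drive_tip and ring_top below 0.004 m and z of drive_tip in the frame of ring_top below -0.003 m), for 1.5 s.
At the end, for the whole second after the job is handed in: The wrench lies at rest, upright, in both V-blocks of the rest (grip within 18 mm along the handle of the cradle point and at the height of the blocks, handle within 0.1 rad of the rest's direction), and the retaining ring has not turned in the barrel (within 0.06 rad) (distance between wrench_grip and rest_cradle below 0.018 m and z of wrench_grip in the frame of rest_cradle below 0.004 m and angle between the x axis of wrench and the x axis of rest, either way round below 0.1 rad and angle between wrench's own z axis and vertical below 0.25 rad and linear speed of wrench below 0.02 m/s and value of joint retainer between -0.06 and 0.06 rad); the robot touches nothing.
It fails at once if the retaining ring turned in the barrel (0.06 rad) (value of joint retainer above 0.06 rad or value of joint retainer below -0.06 rad).
It fails at once if the pointer ran clearly past the second check mark (0.16 rad) (value of joint drive above 0.16 rad).
It fails at once if the wrench was loaded the loosening way (drive below -0.055 rad) (value of joint drive below -0.055 rad).
It fails at once if the wrench was pressed on the lens with over 45 N before the torque came on (drive below 0.035), or with over 115 N at all, or the gripper with over 25 N ((value of joint drive below 0.035 rad and contact force between wrench and barrel above 45 N) or contact force between wrench and barrel above 115 N or contact force between the arm and barrel above 25 N).
It fails at once if a bystander was moved by 25 mm (distance of any of loupe, tape_amber, terminal_block, marker_black, driver1 from where it was at the start of the episode above 0.025 m).
It also fails if it takes over 72 s, if anything falls off the work surface, if the arm or the gripper's body presses on something with over 40 N, if the wrist force passes 120 N, or if a joint passes its speed limit or range.

### The arm

A 6-joint arm with a two-finger parallel gripper is mounted at the origin on a cart in front of the work surface, level with it; the furniture and walls round the work are solid. World frame = base frame: x ahead of the robot, y to its left, z up, the work surface at z = 0. Lengths are in m, angles in rad, forces in N, time in s.
With the tool pointing down it reaches from about 0.375 to 0.925 m from the base axis. Payload 5.7 kg.
Tool frame: the origin (TCP) lies at the very end of the fingers, on their centre line; the grasp point (between the pads) lies 19 mm behind it; x points along the fingers, y is the direction in which the jaws open and shut, and the axes are right-handed (so a half turn about x gives the same grasp; the last joint's range is limited). The gripper opens to 88 mm and grips with 3 to 60 N. Pads are 20 mm wide; open, the fingers measure 115 mm over their backs; the gripper's body (75 mm by 178 mm) begins 61 mm behind the grasp point.
Start: joints at [-1.32, 0.359, 1.51, -0, 1.272, -0.115], TCP at [0.215, -0.56, 0.223] pointing down, gripper open.
Joint ranges: [-2.97, 2.97], [-1.01, 2.36], [0.21, 2.38], [-0.96, 4.11], [0.2, 2.71], [-2.98, 2.98]. Speed limits (rad/s): [2.39, 2.39, 3.14, 3.14, 3.14, 3.14].

### API

Orientations are given as a unit quaternion [x, y, z, w].
In Python, from station import arm gives the robot as it stands.
- The arm moves only by the tool send_rows, never from a script. Its arguments are lists of equal length, an entry for each row: "slide": the shift along the tool's x, y, z in m, a list of three; "roll": the turn about the tool's x in rad; "jaw": the finger opening in m, from 0 to 0.0878. A call has exactly 5 rows; each row shifts and turns the pose as measured when the row begins, along the tool's axes as they then stand; what a row does not reach is not made up. A row lasts 1/12 s, in which the tool goes at most 41.7 mm and 7.16 degrees, less where a joint would pass 70% of its speed; a pose out of reach is approached as far as the arm can. A call with a gripper value outside its range is refused whole. The fingers move at their own pace and stop on an object; "force" is the grip in N (left out, the last holds). Time passes only in rows, so rows that do not move let the fingers close, or fill a call up. It gives the time, the measured TCP pose, the force and the opening at its end, in the units of the state.
- arm.get_obs(): the state, without advancing time (a new reading comes with each control period).
- arm.snapshot(name): name is "scene" or "top" or "wrist"; returns a dict with "pixels" (384x512x3 uint8, red, green, blue), "camera_matrix" (3x3 intrinsics, pixels), "distortion" ([k1, k2, p1, p2, k3] as OpenCV has them; the pictures are not rectified), "position" and "rotation" of the camera in the world; the wrist camera has in their place "tool_from_camera" (4x4, takes a point from camera to tool coordinates, whose origin is the TCP and whose axes are the tool frame's). Camera axes: x right, y down, z forward; pixel columns grow to the right and rows downward; lengths in m; the calibration is good to about 2 mm. A picture is of the moment at which its call begins: read the wrist's pose just before it. There is no depth.
- arm.sign_off(): hands the job in, once; it reports no verdict.
The state is a dict: "t": time; "joint_positions": joint angles; "qvel": joint speeds; "joint_torque": joint torques, N m; "tool_pos": TCP position; "ee_rot": TCP orientation; "wrist_force": force on the tool from outside, world axes, zero at the start; "moment": the same for the moment, N m; "finger_gap": finger opening in m.
Only numpy, scipy, OpenCV 4.12 (cv2) and the standard library are available. Lean on these libraries where they do the work, as an engineer would, in place of code of your own. Each camera call takes 0.05 s, during which the arm holds its last target. There are 200 camera calls.

## Working session

There is one attempt and no reset: what is moved stays moved. The work goes in short steps, Python scripts to look and compute and a tool call to move; the robot and the scene stay as the last step left them, time stands still between calls to the robot, and variables do not carry over. Pictures are saved under pics/ and viewed, about 8 in all and at most 12, crops included, and the job is handed in when it is done.

Besides the shell and the picture viewer there is one more tool, called after "Request:" by a JSON object that holds its "api" and its "payload", one argument or row to a line. send_rows: Moves the arm, as the interface text tells. Its arguments: {"type":"object","properties":{"slide":{"type":"array","items":{"type":"array","items":{"type":"number"}}},"roll":{"type":"array","items":{"type":"number"}},"jaw":{"type":"array","items":{"type":"number"}},"force":{"type":"number"}},"required":["slide","roll","jaw"]}

```bash
mkdir -p pics; ls
python3 - <<'E'
from station import arm
import cv2,pickle
o=arm.get_obs();print(o)
d={}
for n in("scene","top","wrist"):
    s=arm.snapshot(n);d[n]=s
    cv2.imwrite(f"pics/{n}0.png",s["pixels"][:,:,::-1])
    print(n,{k:v for k,v in s.items() if k!="pixels"})
pickle.dump(d,open("s0.pkl","wb"))
a=cv2.hconcat([cv2.imread("pics/scene0.png"),cv2.imread("pics/top0.png")]) 
cv2.imwrite("pics/both0.png",cv2.resize(a,(800,300)))
E
```

```text
pics
{'t': 0.0, 'joint_positions': array([-1.32014166e+00,  3.59493478e-01,  1.51143352e+00, -2.82272626e-05,
        1.27248993e+00, -1.15099055e-01]), 'qvel': array([-6.53979658e-04, -2.45448112e-03, -8.25642136e-04, -6.61811516e-05,
        9.52177393e-04, -2.31475312e-03]), 'joint_torque': array([-2.76483515e-03, -5.15376413e+01, -2.70726496e+01,  6.72164443e-02,
        3.52734479e-02, -1.26199157e-04]), 'tool_pos': array([ 0.2144028 , -0.55964381,  0.22181604]), 'ee_rot': array([-0.69526146, -0.12923957,  0.69536785, -0.12795387]), 'wrist_force': array([-0.4693713 , -0.24954785,  0.00356834]), 'moment': array([ 0.02677128,  0.03286569, -0.00305944]), 'finger_gap': 0.08742910610463256}
scene {'camera_matrix': array([[366.48562135,   0.        , 258.2559843 ],
       [  0.        , 366.48562135, 186.80544266],
       [  0.        ,   0.        ,   1.        ]]), 'distortion': array([-0.08591903,  0.        ,  0.        ,  0.        ,  0.        ]), 'position': array([0.19667388, 0.51919949, 0.80286259]), 'rotation': array([-0.26644041,  0.89577424, -0.3379686 ,  0.11124406])}
top
[... 318 characters left out ...]
rotation': array([-0.69744761,  0.71622616, -0.01711777,  0.01714351])}
wrist {'camera_matrix': array([[299.09162669,   0.        , 257.88798442],
       [  0.        , 299.09162669, 189.82583342],
       [  0.        ,   0.        ,   1.        ]]), 'distortion': array([-0.08102575,  0.        ,  0.        ,  0.        ,  0.        ]), 'tool_from_camera': array([[-5.58995816e-04, -2.56745077e-01,  9.66478998e-01,
        -1.61101405e-01],
       [ 9.99999561e-01,  5.83073958e-04,  7.33277123e-04,
         6.06319195e-04],
       [-7.51794026e-04,  9.66478984e-01,  2.56744638e-01,
        -7.07614968e-02],
       [ 0.00000000e+00,  0.00000000e+00,  0.00000000e+00,
         1.00000000e+00]])}
```

View pics/top0.png

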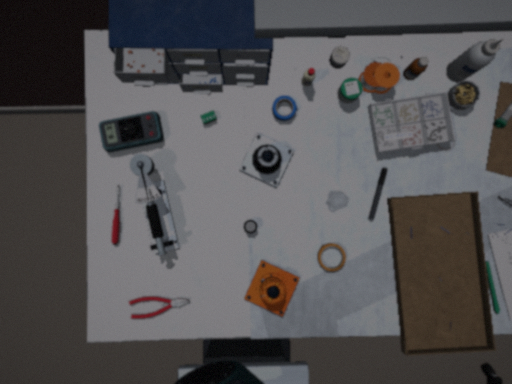

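View pics/scene0.png

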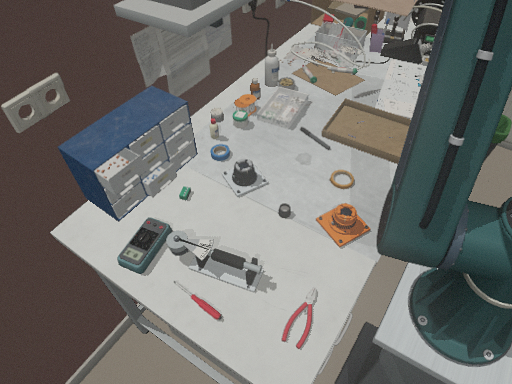

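```bash
cat > h.py <<'E'
from station import arm
import numpy as np, cv2
from scipy.spatial.transform import Rotation as R
def snap(n,f=None):
    o=arm.get_obs(); s=arm.snapshot(n)
    if n=="wrist":
        T=s["tool_from_camera"]; Rt=R.from_quat(o["ee_rot"]).as_matrix()
        s["Rm"]=Rt@T[:3,:3]; s["c"]=Rt@T[:3,3]+o["tool_pos"]
    else: s["Rm"]=R.from_quat(s["rotation"]).as_matrix(); s["c"]=s["position"]
    if f: cv2.imwrite("pics/"+f,s["pixels"][:,:,::-1]); np.save("pics/"+f+".npy",s,allow_pickle=True)
    return s
def load(f): return np.load("pics/"+f+".npy",allow_pickle=True).item()
def ray(s,p):
    u=cv2.undistortPoints(np.array(p,float).reshape(-1,1,2),s["camera_matrix"],s["distortion"])[:,0]
    d=np.c_[u,np.ones(len(u))]@s["Rm"].T
    return d/np.linalg.norm(d,axis=1)[:,None]
def onz(s,p,z):
    d=ray(s,p); return s["c"]+d*((z-s["c"][2])/d[:,2])[:,None]
def tri(s1,p1,s2,p2):
    a=ray(s1,[p1])[0];b=ray(s2,[p2])[0]
    t=np.linalg.lstsq(np.c_[a,-b],s2["c"]-s1["c"],rcond=None)[0]
    q1=s1["c"]+t[0]*a;q2=s2["c"]+t[1]*b
    return (q1+q2)/2,np.linalg.norm(q1-q2)
def proj(s,P):
    v=(np.atleast_2d(P)-s["c"])@s["Rm"]
    return cv2.projectPoints(v,np.zeros(3),np.zeros(3),s["camera_matrix"],s["distortion"])[0][:,0]
E
python3 - <<'E'
from h import *
t=snap("top","t1.png");s=snap("scene","s1.png")
np.set_printoptions(precision=3,suppress=True)
for n,a,b in(("ring",(266,153),(243,166)),("head",(141,161),(177,240)),("grip",(154,221),(233,258)),("loupe",(250,226),(285,208)),("ctrl tape",(331,257),(342,179))): print(n,tri(t,a,s,b))
print(onz(t,[(250,227),(117,210),(285,107),(330,257)],0.0))
o=arm.get_obs();print(R.from_quat(o["ee_rot"]).as_matrix())
E
```

```text
ring (array([ 0.663, -0.072,  0.052]), np.float64(0.005844595170807285))
head (array([0.651, 0.226, 0.055]), np.float64(0.00568215923242169))
grip (array([0.505, 0.195, 0.06 ]), np.float64(0.010021548023144537))
loupe (array([ 0.491, -0.028,  0.02 ]), np.float64(0.0008135611123689854))
ctrl tape (array([ 0.41 , -0.227,  0.003]), np.float64(0.0015903620312766125))
[[ 0.488 -0.028  0.   ]
 [ 0.54   0.304  0.   ]
 [ 0.79  -0.125  0.   ]
 [ 0.409 -0.225  0.   ]]
[[-0.     0.358 -0.934]
 [ 0.001 -0.934 -0.358]
 [-1.    -0.001 -0.   ]]
```

Request:
{"api": "send_rows", "payload": {
  "slide": [
    [-0.002,-0.02,-0.0335],
    [-0.002,-0.02,-0.0335],
    [-0.002,-0.02,-0.0335],
    [-0.002,-0.02,-0.0335],
    [-0.002,-0.02,-0.0335]
  ],
  "roll": [0,0,0,0,0],
  "jaw": [0.0878,0.0878,0.0878,0.0878,0.0878]
}}

```text
t: 0.67
tool_pos: [0.3345, -0.4092, 0.2307]
ee_rot: [-0.695, -0.124, 0.697, -0.125]
wrist_force: [0.7, -0.6, 0.2]
finger_gap: 0.088
```

Request:
{"api": "send_rows", "payload": {
  "slide": [
    [-0.002,-0.02,-0.0335],
    [-0.002,-0.02,-0.0335],
    [-0.002,-0.02,-0.0335],
    [-0.002,-0.02,-0.0335],
    [-0.002,-0.02,-0.0335]
  ],
  "roll": [0,0,0,0,0],
  "jaw": [0.0878,0.0878,0.0878,0.0878,0.0878]
}}

```text
t: 1.08
tool_pos: [0.4609, -0.249, 0.2408]
ee_rot: [-0.696, -0.123, 0.697, -0.125]
wrist_force: [-0.2, -1.1, 0.0]
finger_gap: 0.0878
```

Request:
{"api": "send_rows", "payload": {
  "slide": [
    [-0.002,-0.02,-0.0335],
    [-0.002,-0.02,-0.0335],
    [-0.002,-0.02,-0.0335],
    [-0.002,-0.02,-0.0335],
    [0,0,0]
  ],
  "roll": [0,0,0,0,0],
  "jaw": [0.0878,0.0878,0.0878,0.0878,0.0878]
}}

```text
t: 1.5
tool_pos: [0.5667, -0.1149, 0.2495]
ee_rot: [0.697, 0.125, -0.695, 0.126]
wrist_force: [-0.1, -1.1, -0.3]
finger_gap: 0.0877
```

Run:
```python
from h import *
o=arm.get_obs();print(o)
s=snap("wrist","w1.png")
print(proj(s,[[.663,-.072,.052]]))
```

```text
{'t': 1.5, 'joint_positions': array([-3.19107052e-01,  3.02594765e-01,  1.52578926e+00, -5.65941283e-04,
        1.30986108e+00,  8.94938263e-01]), 'qvel': array([-0.03105672, -0.01434059,  0.03822143, -0.06655935,  0.01199312,
       -0.04928982]), 'joint_torque': array([  2.12588355, -48.04962873, -27.38912523,   0.3156822 ,
         0.16217453,   0.79270542]), 'tool_pos': array([ 0.56666197, -0.11488068,  0.24953656]), 'ee_rot': array([ 0.69682496,  0.12477827, -0.69492939,  0.12624779]), 'wrist_force': array([-0.13626159, -1.14241921, -0.26010469]), 'moment': array([ 0.02002461, -0.01428704,  0.00919241]), 'finger_gap': 0.08771680197753856}
[[251.07313797  80.44587396]]
```

View pics/w1.png

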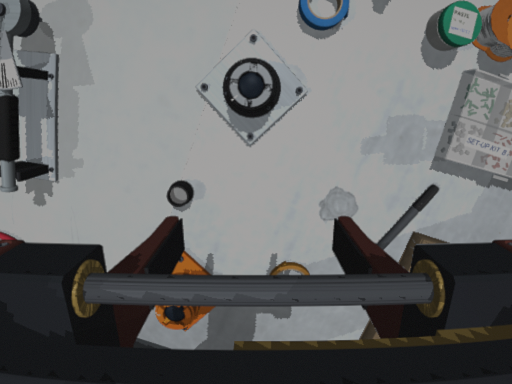

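Request:
{"api": "send_rows", "payload": {
  "slide": [
    [0.0125,-0.017,-0.012],
    [0.0125,-0.017,-0.012],
    [0.0125,-0.017,-0.012],
    [0.0125,-0.017,-0.012],
    [0,0,0]
  ],
  "roll": [0,0,0,0,0],
  "jaw": [0.0878,0.0878,0.0878,0.0878,0.0878]
}}

```text
t: 1.97
tool_pos: [0.5851, -0.0385, 0.1972]
ee_rot: [-0.696, -0.122, 0.696, -0.127]
wrist_force: [-0.6, -0.7, -0.4]
finger_gap: 0.0879
```

Run:
```python
from h import *
s=snap("wrist","w2.png"); print(arm.get_obs()["tool_pos"])
q=proj(s,[[.663,-.072,.052]])[0];print(q)
x,y=np.clip(q.astype(int)-60,0,None); 
a=load("w1.png")["pixels"][27:147,191:311]; b=s["pixels"][y:y+120,x:x+120]
print(x,y)
c=np.hstack([cv2.resize(i,None,fx=3.3,fy=3.3,interpolation=cv2.INTER_CUBIC) for i in(a,b)])
cv2.imwrite("pics/c2.png",c[:,:,::-1])
```

```text
[ 0.58522892 -0.04019295  0.19824908]
[314.31430093 120.41914899]
254 60
```

View pics/c2.png

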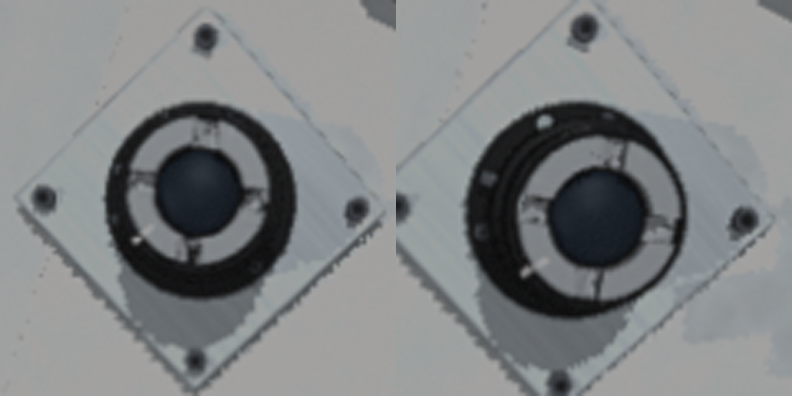

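```bash
cat > ring.py <<'E'
from h import *
def ringpts(s,c,r):
    g=cv2.cvtColor(s["pixels"],cv2.COLOR_RGB2GRAY)
    yy,xx=np.mgrid[:g.shape[0],:g.shape[1]]
    n,l=cv2.connectedComponents(((g>105)).astype(np.uint8))
    d=np.hypot(xx-c[0],yy-c[1]); pts=[]
    for i in range(1,n):
        m=l==i
        if m.sum()>20 and d[m].max()<r: pts.append(np.argwhere(m)[:,::-1])
    p=np.vstack(pts).astype(np.float32)
    h=cv2.convexHull(p)[:,0]
    return cv2.fitEllipse(h),len(p)
def prof(s,P,r0=18,r1=22.5):
    th=np.radians(np.arange(0,360,1)); g=cv2.cvtColor(s["pixels"],cv2.COLOR_RGB2GRAY)
    acc=0
    for r in np.arange(r0,r1,.5)/1000:
        q=proj(s,np.c_[P[0]+r*np.cos(th),P[1]+r*np.sin(th),np.full(360,P[2])]).astype(np.float32)
        acc=acc+cv2.remap(g,q[None,:,0],q[None,:,1],cv2.INTER_LINEAR)[0].astype(float)
    return acc
E
python3 - <<'E'
from ring import *
np.set_printoptions(precision=4,suppress=True)
a=load("w1.png");b=load("w2.png")
e1=ringpts(a,(251.3,84.6),28);e2=ringpts(b,(315.8,125.8),32);print(e1,e2)
P,g=tri(a,e1[0][0],b,e2[0][0]);print(P,g)
for s,e in((a,e1),(b,e2)):
    print("z-plane", onz(s,[e[0][0]],P[2]))
    p=prof(s,P); print((p/9).astype(int)[::5])
    f=p.reshape(4,90).sum(0); z=(np.clip(np.median(f)-f,0,None)*np.exp(4j*np.radians(np.arange(90)))).sum()
    print("slot az deg mod90",np.degrees(np.angle(z))/4)
E
```

```text
(((250.0081329345703, 84.66460418701172), (42.04527282714844, 44.6702880859375), 28.41129493713379), 667) (((314.627197265625, 125.83097076416016), (47.021949768066406, 50.597354888916016), 52.90605926513672), 891)
[ 0.6578 -0.0729  0.0594] 0.0003268436760701408
z-plane [[ 0.6577 -0.0728  0.0594]]
[118 118 105 120 114 125 136 136 135 136 135 135 135 135 135 135 134 133
 106  82  89 114 131 132 133 133 133 132 133 143 144 132 132 132 131 132
 121 112  92  47  52  97 131 133 132 133 133 133 133 132 133 133 132 134
 128 120 112  88  66 108 135 134 135 135 135 135 136 136 136 137 137 131]
slot az deg mod90 13.452409966210334
z-plane [[ 0.658  -0.0729  0.0594]]
[ 74 118 117 119 125 129 129 130 131 130 131 131 130 130 130 131 131 130
 103  75 100 127 108 115 129 129 129 129 128 133 146 130 128 128 127 128
 128 120 117 131  99  71 124 128 128 128 128 127 127 128 127 127 127 128
 116 124 130  87  94 115 128 128 128 128 128 128 129 129 130 130 130 119]
slot az deg mod90 12.117725747870159
```

Request:
{"api": "send_rows", "payload": {
  "slide": [
    [-0.008,-0.035,0.002],
    [-0.008,-0.035,0.002],
    [-0.008,-0.035,0.002],
    [-0.008,-0.035,0.002],
    [-0.008,-0.035,0.002]
  ],
  "roll": [0,0,0,0,0],
  "jaw": [0.0878,0.0878,0.0878,0.0878,0.0878]
}}

```text
t: 2.43
tool_pos: [0.5152, 0.1111, 0.2376]
ee_rot: [-0.696, -0.115, 0.697, -0.126]
wrist_force: [0.9, 0.2, 0.6]
finger_gap: 0.0879
```

Request:
{"api": "send_rows", "payload": {
  "slide": [
    [-0.008,-0.035,0.002],
    [0,0,0],
    [0,0,0],
    [0,0,0],
    [0,0,0]
  ],
  "roll": [0,0.08,0.08,0,0],
  "jaw": [0.0878,0.0878,0.0878,0.0878,0.0878]
}}

```text
t: 2.85
tool_pos: [0.4993, 0.1434, 0.2517]
ee_rot: [0.707, 0.057, -0.702, 0.069]
wrist_force: [0.1, 0.3, -0.3]
finger_gap: 0.0876
```

Run:
```python
from h import *
s=snap("wrist","w3.png"); o=arm.get_obs();print(o["tool_pos"],R.from_quat(o["ee_rot"]).as_matrix().round(3))
```

```text
[0.49949004 0.14324392 0.25169337] [[ 0.008  0.178 -0.984]
 [-0.016 -0.984 -0.178]
 [-1.     0.017 -0.005]]
```

Request:
{"api": "send_rows", "payload": {
  "slide": [
    [0.008,-0.027,-0.005],
    [0.008,-0.027,-0.005],
    [0.008,-0.027,-0.005],
    [0,0,0],
    [0,0,0]
  ],
  "roll": [0,0,0,0,0],
  "jaw": [0.0878,0.0878,0.0878,0.0878,0.0878]
}}

```text
t: 3.32
tool_pos: [0.5037, 0.221, 0.2264]
ee_rot: [0.708, 0.056, -0.701, 0.07]
wrist_force: [0.3, 0.5, 0.7]
finger_gap: 0.088
```

Run:
```python
from h import *
s=snap("wrist","w4.png"); o=arm.get_obs();print(o["tool_pos"],R.from_quat(o["ee_rot"]).as_matrix().round(3))
a=load("w3.png")["pixels"][:250];b=s["pixels"][:250]
cv2.imwrite("pics/c4.png",cv2.resize(np.vstack([a,b]),None,fx=1.2,fy=1.2,interpolation=cv2.INTER_CUBIC)[:,:,::-1])
```

```text
[0.5036172  0.22084025 0.22635065] [[ 0.011  0.177 -0.984]
 [-0.018 -0.984 -0.177]
 [-1.     0.02  -0.008]]
```

View pics/c4.png

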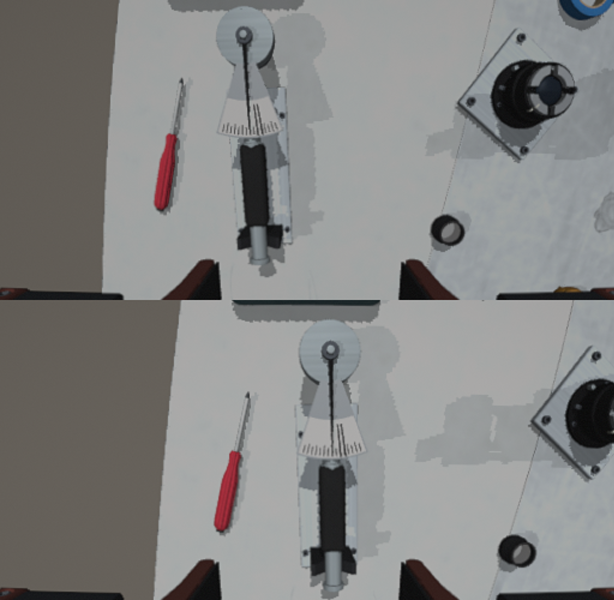

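Run:
```python
from h import *
np.set_printoptions(precision=4,suppress=True)
S=[load("w3.png"),load("w4.png")]
box=[(185,232,110,200),(250,302,125,210)]  # x0,x1,y0,y1
hb=[(190,216,14,44),(262,288,26,56)]
L=[];G=[]
for s,b,h in zip(S,box,hb):
    g=cv2.cvtColor(s["pixels"],cv2.COLOR_RGB2GRAY)
    m=(g[b[2]:b[3],b[0]:b[1]]<60).astype(np.uint8)
    m=cv2.morphologyEx(m,cv2.MORPH_OPEN,np.ones((9,9)))
    rows=[(y+b[2],*(np.where(m[y])[0][[0,-1]]+b[0])) for y in range(m.shape[0]) if m[y].any()]
    r=np.array(rows);print(r[::6].tolist(),r[-1]);L.append(r)
    hsv=g[h[2]:h[3],h[0]:h[1]]
    c=cv2.HoughCircles(cv2.GaussianBlur(g[:100,150:340],(3,3),0),cv2.HOUGH_GRADIENT,1,30,param1=80,param2=15,minRadius=19,maxRadius=32)
    print(None if c is None else c[0][:3]+[150,0,0])
```

```text
[[122, 211, 220], [128, 200, 220], [134, 201, 221], [140, 201, 221], [146, 202, 221], [152, 202, 222], [158, 203, 222], [164, 203, 223], [170, 204, 223], [176, 204, 223], [182, 205, 223], [188, 222, 231], [194, 200, 231]] [199 200 231]
[[203.5  28.5  24.5]]
[[141, 266, 286], [147, 266, 286], [153, 266, 286], [159, 266, 286], [165, 266, 286], [171, 267, 286], [177, 267, 286], [183, 267, 286], [189, 267, 287], [195, 267, 287], [201, 267, 287], [207, 267, 287]] [208 267 287]
[[274.5  42.5  26.8]]
```

Run:
```python
from h import *
np.set_printoptions(precision=4,suppress=True)
a,b=load("w3.png"),load("w4.png")
H,g=tri(a,(203.5,28.5),b,(274.5,42.5));print("drumtop",H,g)
# grip axis lines
def plane(s,p,q):
    d=ray(s,[p,q]);n=np.cross(*d);n/=np.linalg.norm(n);return n,n@s["c"]
l1=((211.0,134),(214.0,182)); l2=((276.2,144),(277.2,206))
n1,d1=plane(a,*l1);n2,d2=plane(b,*l2)
D=np.cross(n1,n2);D/=np.linalg.norm(D);D*=np.sign(D[0])
P=np.linalg.lstsq(np.array([n1,n2,D]),np.array([d1,d2,D@np.array([.51,.195,.06])]),rcond=None)[0]
print("axis",P,D,"yaw",np.degrees(np.arctan2(D[1],D[0])))
for z in(.058,.063,.069):
  for s,l in((a,l1),(b,l2)):
    q=onz(s,l,z);v=q[0]-q[1];print(z,q[0],q[1],np.degrees(np.arctan2(v[1],v[0])), "head yaw",)
  # front end, tail
print("front",tri(a,(210.3,120),b,(276,138.5)))
o=H-P;print("yaw P->drum",np.degrees(np.arctan2(o[1],o[0])),np.hypot(o[0],o[1]))
```

```text
drumtop [0.6456 0.2256 0.066 ] 0.0011771605302476962
axis [0.5097 0.1963 0.0584] [ 0.9781  0.2073 -0.0183] yaw 11.9685867395037
0.058 [0.535  0.2017 0.058 ] [0.4785 0.1899 0.058 ] 11.823267614029557 head yaw
0.058 [0.5441 0.2036 0.058 ] [0.4743 0.1887 0.058 ] 12.051527584501109 head yaw
0.063 [0.5355 0.2011 0.063 ] [0.4797 0.1894 0.063 ] 11.823267614029566 head yaw
0.063 [0.5445 0.2041 0.063 ] [0.4757 0.1894 0.063 ] 12.051527584501091 head yaw
0.069 [0.5361 0.2004 0.069 ] [0.4812 0.1889 0.069 ] 11.823267614029564 head yaw
0.069 [0.545  0.2047 0.069 ] [0.4775 0.1903 0.069 ] 12.05152758450108 head yaw
front (array([0.5504, 0.2049, 0.0576]), np.float64(0.0008704187958181643))
yaw P->drum 12.144745797957789 0.13901530641191442
```

Request:
{"api": "send_rows", "payload": {
  "slide": [
    [0.01,0.0104,-0.0046],
    [0.01,0.0104,-0.0046],
    [0.025,0,0],
    [0.025,0,0],
    [0.025,0,0]
  ],
  "roll": [-0.015,-0.015,0,0,0],
  "jaw": [0.07,0.07,0.07,0.07,0.07]
}}

```text
t: 3.78
tool_pos: [0.526, 0.1941, 0.137]
ee_rot: [0.712, 0.067, -0.694, 0.081]
wrist_force: [0.4, 0.3, 0.6]
finger_gap: 0.0701
```

Request:
{"api": "send_rows", "payload": {
  "slide": [
    [0.02,0,0],
    [0.02,0,0],
    [0.01,0,0],
    [0,0,0],
    [0,0,0]
  ],
  "roll": [0,0,0,0,0],
  "jaw": [0.07,0.07,0.07,0.07,0.07]
}}

```text
t: 4.2
tool_pos: [0.5262, 0.1848, 0.082]
ee_rot: [0.71, 0.065, -0.697, 0.08]
wrist_force: [-0.3, -0.1, 1.5]
finger_gap: 0.0703
```

```bash
cat >> h.py <<'E'
def go(T,yaw=None):
    "print tool-axis slide to world TCP target T, tool-y yaw deg"
    o=arm.get_obs();M=R.from_quat(o["ee_rot"]).as_matrix()
    print("t",o["t"],"pos",o["tool_pos"].round(4),"tilt",M[:2,0].round(4),"F",o["wrist_force"].round(2),"M",o["moment"].round(3),"gap",round(o["finger_gap"],4))
    y=np.degrees(np.arctan2(M[1,1],M[0,1]))
    print("yyaw",y.round(2),"q",o["joint_positions"].round(3),"y",M[:,1].round(3),"z",M[:,2].round(3))
    if T is not None: print("slide",(M.T@(np.array(T)-o["tool_pos"])).round(4))
    if yaw is not None: print("roll",np.radians(y-yaw).round(4))
E
python3 -c "
from h import *
go([.5185,.1986,.039],-78)"
```

```text
t 4.2 pos [0.5262 0.1848 0.082 ] tilt [ 0.0203 -0.0203] F [-0.26 -0.12  1.51] M [-0.012  0.028  0.009] gap 0.0703
yyaw -78.26 q [ 0.231  0.459  1.76  -0.031  0.908  1.615] y [ 0.203 -0.979  0.024] z [-0.979 -0.204 -0.016]
slide [ 0.0426 -0.0161  0.0054]
roll -0.0045
```

Request:
{"api": "send_rows", "payload": {
  "slide": [
    [0,-0.008,0.0027],
    [0,-0.008,0.0027],
    [0.008,0,0],
    [0.008,0,0],
    [0.008,0,0]
  ],
  "roll": [0,0,0,0,0],
  "jaw": [0.07,0.07,0.07,0.07,0.07]
}}

```text
t: 4.62
tool_pos: [0.522, 0.2013, 0.0623]
ee_rot: [0.714, 0.065, -0.693, 0.08]
wrist_force: [-0.4, -0.3, -0.3]
finger_gap: 0.0699
```

Request:
{"api": "send_rows", "payload": {
  "slide": [
    [0.006,0,0],
    [0.006,0,0],
    [0,0,0],
    [0,0,0],
    [0,0,0]
  ],
  "roll": [0,0,0,0,0],
  "jaw": [0.07,0.07,0.07,0.07,0.07]
}}

```text
t: 5.03
tool_pos: [0.5208, 0.201, 0.0462]
ee_rot: [0.712, 0.065, -0.694, 0.08]
wrist_force: [-0.0, -1.3, 0.5]
finger_gap: 0.0697
```

```bash
python3 -c "
from h import *
go([.5185,.1986,.039],-78)"
```

```text
t 5.0333 pos [0.5208 0.201  0.0462] tilt [ 0.0275 -0.0185] F [-0.01 -1.32  0.46] M [-0.001  0.005 -0.022] gap 0.0697
yyaw -78.19 q [ 0.262  0.51   1.79  -0.034  0.82   1.649] y [ 0.205 -0.979  0.024] z [-0.978 -0.205 -0.023]
slide [0.0072 0.0017 0.0029]
roll -0.0032
```

Request:
{"api": "send_rows", "payload": {
  "slide": [
    [0.007,0.0017,0.0029],
    [0,0,0],
    [0,0,0],
    [0,0,0],
    [0,0,0]
  ],
  "roll": [0,0,0,0,0],
  "jaw": [0.07,0.06,0.04,0.02,0.01],
  "force": 55
}}

```text
t: 5.45
tool_pos: [0.5187, 0.1981, 0.0388]
ee_rot: [0.712, 0.065, -0.694, 0.08]
wrist_force: [0.5, -0.3, 0.6]
finger_gap: 0.0468
```

Request:
{"api": "send_rows", "payload": {
  "slide": [
    [0,0,0],
    [0,0,0],
    [0,0,0],
    [0,0,0],
    [0,0,0]
  ],
  "roll": [0,0,0,0,0],
  "jaw": [0.0,0.0,0.0,0.0,0.0]
}}

```text
t: 5.87
tool_pos: [0.519, 0.1987, 0.0392]
ee_rot: [0.713, 0.065, -0.694, 0.08]
wrist_force: [0.9, 0.6, -1.7]
finger_gap: 0.0238
```

```bash
python3 -c "
from h import *
go(None)"
```

```text
t 5.8667 pos [0.519  0.1987 0.0392] tilt [ 0.0289 -0.0174] F [ 0.89  0.57 -1.68] M [0.016 0.027 0.067] gap 0.0238
yyaw -78.22 q [ 0.258  0.517  1.802 -0.034  0.799  1.646] y [ 0.204 -0.979  0.023] z [-0.979 -0.205 -0.025]
```

Request:
{"api": "send_rows", "payload": {
  "slide": [
    [-0.004,0,0],
    [-0.008,0,0],
    [-0.008,0,0],
    [-0.008,0,0],
    [-0.008,0,0]
  ],
  "roll": [0,0,0,0,0],
  "jaw": [0.0,0.0,0.0,0.0,0.0]
}}

```text
t: 6.28
tool_pos: [0.5143, 0.198, 0.0754]
ee_rot: [0.71, 0.065, -0.697, 0.081]
wrist_force: [0.8, 0.0, -3.5]
finger_gap: 0.0236
```

Request:
{"api": "send_rows", "payload": {
  "slide": [
    [-0.008,0,0],
    [-0.008,0,0],
    [-0.008,0,0],
    [-0.008,0,0],
    [0,0,0]
  ],
  "roll": [0,0,0,0,0],
  "jaw": [0.0,0.0,0.0,0.0,0.0]
}}

```text
t: 6.7
tool_pos: [0.5149, 0.1991, 0.1142]
ee_rot: [0.712, 0.065, -0.695, 0.08]
wrist_force: [0.7, -0.0, -3.5]
finger_gap: 0.0236
```

Run:
```python
from h import *
go(None)
s=snap("wrist","w5.png");cv2.imwrite("pics/c5.png",cv2.resize(s["pixels"][:,120:400],None,fx=1.5,fy=1.5)[:,:,::-1])
```

```text
t 6.7 pos [0.5149 0.1991 0.1142] tilt [ 0.0256 -0.0191] F [ 0.74 -0.01 -3.5 ] M [0.037 0.15  0.014] gap 0.0236
yyaw -78.21 q [ 0.261  0.406  1.749 -0.03   0.968  1.643] y [ 0.204 -0.979  0.024] z [-0.979 -0.205 -0.021]
```

View pics/c5.png

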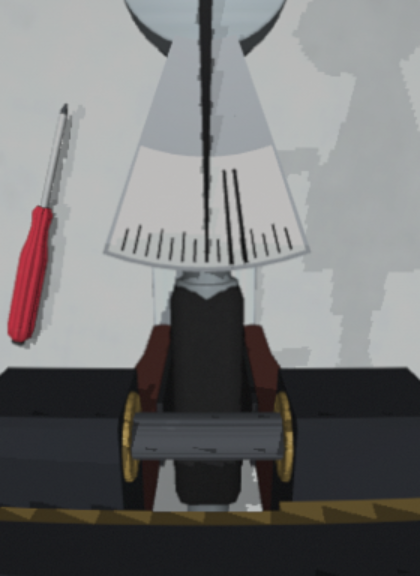

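Request:
{"api": "send_rows", "payload": {
  "slide": [
    [0,0.012,0.002],
    [0,0.02,0.003],
    [0,0.02,0.003],
    [0,0.02,0.003],
    [0,0.02,0.003]
  ],
  "roll": [0,0,0,0,0],
  "jaw": [0.0,0.0,0.0,0.0,0.0]
}}

```text
t: 7.17
tool_pos: [0.5186, 0.1045, 0.1142]
ee_rot: [0.711, 0.068, -0.695, 0.083]
wrist_force: [-0.1, -0.6, -2.9]
finger_gap: 0.0239
```

Request:
{"api": "send_rows", "payload": {
  "slide": [
    [0,0.02,0.003],
    [0,0.02,0.003],
    [0,0.02,0.003],
    [0,0.02,0.003],
    [0,0.02,0.003]
  ],
  "roll": [0,0,0,0,0],
  "jaw": [0.0,0.0,0.0,0.0,0.0]
}}

```text
t: 7.58
tool_pos: [0.5215, -0.0046, 0.1136]
ee_rot: [0.708, 0.068, -0.698, 0.083]
wrist_force: [-0.1, -0.5, -4.0]
finger_gap: 0.0235
```

Request:
{"api": "send_rows", "payload": {
  "slide": [
    [0,0.02,0.003],
    [0,0.02,0.003],
    [0,0.02,0.003],
    [0,0.012,0.002],
    [0,0,0]
  ],
  "roll": [0,0,0,0,0],
  "jaw": [0.0,0.0,0.0,0.0,0.0]
}}

```text
t: 8.0
tool_pos: [0.5228, -0.0878, 0.1127]
ee_rot: [0.707, 0.066, -0.7, 0.083]
wrist_force: [0.3, 0.4, -4.4]
finger_gap: 0.0238
```

```bash
cat > plan.py <<'E'
from h import *
# tool pose at the grasp and wrench pose in the rest
Mg=R.from_euler("z",0)  # placeholder
y=np.array([.204,-.979,.023]);x=np.array([.0289,-.0174,-.9994]);x/=np.linalg.norm(x);y-=x*(x@y);y/=np.linalg.norm(y)
Rg=np.c_[x,y,np.cross(x,y)];pg=np.array([.519,.1987,.0392])
Rw=R.from_euler("z",12,degrees=True).as_matrix();pw=np.array([.6456,.2256,.024])
Rtw=Rg.T@Rw;ptw=Rg.T@(pw-pg)
def wrench():
    o=arm.get_obs();M=R.from_quat(o["ee_rot"]).as_matrix()
    return M@Rtw,M@ptw+o["tool_pos"],M,o
def report(target,yaw):
    W,p,M,o=wrench()
    print("t",round(o["t"],2),"TCP",o["tool_pos"].round(4),"F",o["wrist_force"].round(2),"M",o["moment"].round(3))
    print("drive",p.round(4),"yaw",np.degrees(np.arctan2(W[1,0],W[0,0])).round(2),"wz",W[:2,2].round(4),"slide",(M.T@(np.array(target)-p)).round(4),"roll",(np.arctan2(W[1,0],W[0,0])-np.radians(yaw)).round(4))
E
python3 - <<'E'
from plan import *
go(None)
report([.658,-.073,.0694],12)
s=load("w5.png")
# predicted drum edge check in w5 (approx same pose)
M=Rg; 
cam=s["tool_from_camera"]
th=np.radians(np.arange(0,360,10))
P=np.c_[.026*np.cos(th),.026*np.sin(th),np.full(36,.044)]
Pt=(Rtw@P.T).T+ptw
v=(Pt-cam[:3,3])@cam[:3,:3]
q=cv2.projectPoints(v,np.zeros(3),np.zeros(3),s["camera_matrix"],s["distortion"])[0][:,0]
print(((q-[120,0])*1.5).astype(int)[14:23].tolist())
E
```

```text
t 8.0 pos [ 0.5228 -0.0878  0.1127] tilt [ 0.0121 -0.0222] F [ 0.34  0.38 -4.39] M [0.008 0.11  0.009] gap 0.0238
yyaw -77.95 q [-0.284  0.382  1.796 -0.022  0.946  1.089] y [ 0.209 -0.978  0.024] z [-0.978 -0.209 -0.007]
t 8.0 TCP [ 0.5228 -0.0878  0.1127] F [ 0.34  0.38 -4.39] M [0.008 0.11  0.009]
drive [ 0.649  -0.0605  0.0953] yaw 12.26 wz [0.0169 0.005 ] slide [ 0.0263  0.0135 -0.006 ] roll 0.0045
[[145, 21], [159, 31], [174, 38], [189, 43], [206, 44], [222, 43], [238, 39], [252, 32], [266, 22]]
```

Request:
{"api": "send_rows", "payload": {
  "slide": [
    [0,0.007,-0.003],
    [0,0.0065,-0.003],
    [0.008,0,0],
    [0.008,0,0],
    [0.007,0,0]
  ],
  "roll": [0,0,0,0,0],
  "jaw": [0.0,0.0,0.0,0.0,0.0]
}}

```text
t: 8.42
tool_pos: [0.5325, -0.1018, 0.0885]
ee_rot: [0.707, 0.066, -0.7, 0.082]
wrist_force: [-0.7, 0.2, -4.2]
finger_gap: 0.0235
```

Request:
{"api": "send_rows", "payload": {
  "slide": [
    [0,0,0],
    [0,0,0],
    [0,0,0],
    [0,0,0],
    [0,0,0]
  ],
  "roll": [0,0,0,0,0],
  "jaw": [0.0,0.0,0.0,0.0,0.0]
}}

```text
t: 8.83
tool_pos: [0.5297, -0.0989, 0.085]
ee_rot: [0.705, 0.068, -0.702, 0.082]
wrist_force: [0.2, 0.2, -3.4]
finger_gap: 0.0236
```

Run:
```python
from plan import *
report([.658,-.073,.0694],12)
t=snap("top","t6.png");s=snap("scene","s6.png");w=snap("wrist","w6.png")
W,p,M,o=wrench()
for n,v in(("top",t),("scene",s)):
    print(n,"pred drum top",proj(v,[p+W@[0,0,.044]]),"ring",proj(v,[[.658,-.073,.0594]]))
a=t["pixels"][110:210,216:316];b=s["pixels"][115:215,195:295]
cv2.imwrite("pics/c6.png",np.hstack([cv2.resize(i,(400,400),interpolation=cv2.INTER_CUBIC) for i in(a,b)])[:,:,::-1])
```

```text
t 8.83 TCP [ 0.5297 -0.0989  0.085 ] F [ 0.24  0.2  -3.39] M [-0.004  0.167  0.001]
drive [ 0.6558 -0.0712  0.0668] yaw 12.37 wz [0.0228 0.0025] slide [-0.0025  0.0023 -0.0018] roll 0.0064
top pred drum top [[267.61416347 152.02954157]] ring [[267.17851812 155.4400883 ]]
scene pred drum top [[242.3697618  151.75170943]] ring [[243.33452376 164.51286078]]
```

View pics/c6.png

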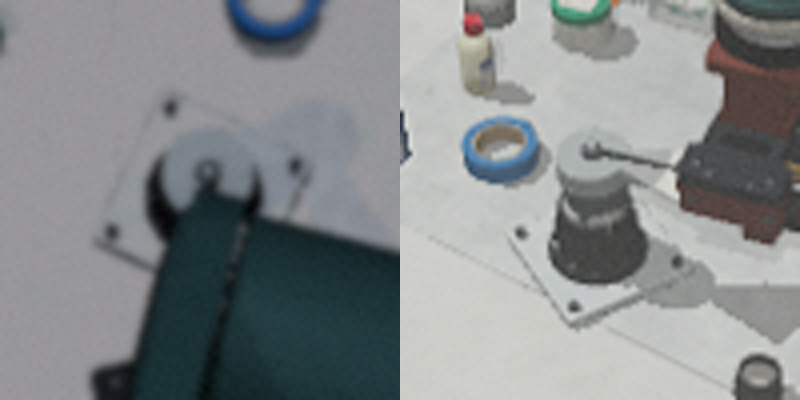

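Request:
{"api": "send_rows", "payload": {
  "slide": [
    [0,0.0023,-0.0018],
    [0.002,0,0],
    [0.002,0,0],
    [0.002,0,0],
    [0,0,0]
  ],
  "roll": [0.006,0,0,0,0],
  "jaw": [0.0,0.0,0.0,0.0,0.0]
}}

```text
t: 9.4
tool_pos: [0.5335, -0.1016, 0.0797]
ee_rot: [0.706, 0.065, -0.701, 0.08]
wrist_force: [-0.6, 1.1, -3.3]
finger_gap: 0.0234
```

Run:
```python
from plan import *
report([.658,-.073,.0534],12)
```

```text
t 9.4 TCP [ 0.5335 -0.1016  0.0797] F [-0.64  1.09 -3.31] M [0.28  0.011 0.121]
drive [ 0.6598 -0.0748  0.0619] yaw 11.96 wz [0.0196 0.003 ] slide [ 0.0085 -0.0023  0.0015] roll -0.0006
```

Request:
{"api": "send_rows", "payload": {
  "slide": [
    [0,-0.001,0.0008],
    [0,0,0],
    [0,0,0],
    [0,0,0],
    [0,0,0]
  ],
  "roll": [0,0,0,0,0],
  "jaw": [0.0,0.0,0.0,0.0,0.0]
}}

```text
t: 9.82
tool_pos: [0.532, -0.1007, 0.0793]
ee_rot: [0.706, 0.065, -0.701, 0.08]
wrist_force: [0.4, 0.1, -4.4]
finger_gap: 0.0238
```

Run:
```python
from plan import *
report([.658,-.073,.0534],12)
```

```text
t 9.82 TCP [ 0.532  -0.1007  0.0793] F [ 0.45  0.07 -4.44] M [ 0.029  0.16  -0.   ]
drive [ 0.6583 -0.0739  0.0614] yaw 11.96 wz [0.0206 0.0029] slide [ 0.008  -0.0011  0.0001] roll -0.0007
```

Request:
{"api": "send_rows", "payload": {
  "slide": [
    [0.0015,-0.0008,0],
    [0.0015,0,0],
    [0.0015,0,0],
    [0.0,0,0],
    [0,0,0]
  ],
  "roll": [0,0,0,0,0],
  "jaw": [0.0,0.0,0.0,0.0,0.0]
}}

```text
t: 10.23
tool_pos: [0.532, -0.1002, 0.0749]
ee_rot: [0.706, 0.065, -0.701, 0.08]
wrist_force: [-2.3, -0.6, -0.9]
finger_gap: 0.0238
```

Run:
```python
from plan import *
report([.658,-.073,.0534],12)
```

```text
t 10.23 TCP [ 0.532  -0.1002  0.0749] F [-2.27 -0.56 -0.95] M [ 0.094  0.073 -0.008]
drive [ 0.6583 -0.0735  0.0571] yaw 11.95 wz [0.0198 0.0034] slide [ 0.0037 -0.0006  0.0002] roll -0.0008
```

Request:
{"api": "send_rows", "payload": {
  "slide": [
    [0.0015,0,0.0006],
    [0.0015,0,0],
    [0.001,0,0],
    [0.0,0,0],
    [0,0,0]
  ],
  "roll": [0,0,0,0,0],
  "jaw": [0.0,0.0,0.0,0.0,0.0]
}}

```text
t: 10.65
tool_pos: [0.5317, -0.1002, 0.0719]
ee_rot: [0.706, 0.065, -0.7, 0.08]
wrist_force: [-2.9, 0.2, 2.4]
finger_gap: 0.0238
```

Run:
```python
from plan import *
report([.658,-.073,.0534],12)
```

```text
t 10.65 TCP [ 0.5317 -0.1002  0.0719] F [-2.92  0.15  2.37] M [ 0.326 -0.081  0.079]
drive [ 0.658  -0.0734  0.0543] yaw 11.97 wz [0.0184 0.0033] slide [ 0.0009 -0.0004 -0.0001] roll -0.0005
```

Request:
{"api": "send_rows", "payload": {
  "slide": [
    [0.0012,0,0.0008],
    [0.0012,0,0],
    [0.001,0,0],
    [0.0,0,0],
    [0,0,0]
  ],
  "roll": [0,0,0,0,0],
  "jaw": [0.0,0.0,0.0,0.0,0.0]
}}

```text
t: 11.07
tool_pos: [0.5308, -0.1005, 0.0687]
ee_rot: [0.706, 0.065, -0.7, 0.08]
wrist_force: [-3.6, 0.4, 3.7]
finger_gap: 0.0238
```

Run:
```python
from plan import *
report([.658,-.073,.0534],12)
```

```text
t 11.07 TCP [ 0.5308 -0.1005  0.0687] F [-3.58  0.43  3.68] M [ 0.287 -0.05   0.073]
drive [ 0.6571 -0.0737  0.0511] yaw 11.98 wz [0.0181 0.0036] slide [-0.0023 -0.0005 -0.001 ] roll -0.0003
```

Run:
```python
from plan import *
s=snap("scene","s7.png");w=snap("wrist","w7.png")
a=w["pixels"][0:200,150:350];b=s["pixels"][125:195,208:278]
cv2.imwrite("pics/c7.png",np.hstack([cv2.resize(i,(400,400),interpolation=cv2.INTER_CUBIC) for i in(a,b)])[:,:,::-1])
```

```text
(no output)
```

View pics/c7.png

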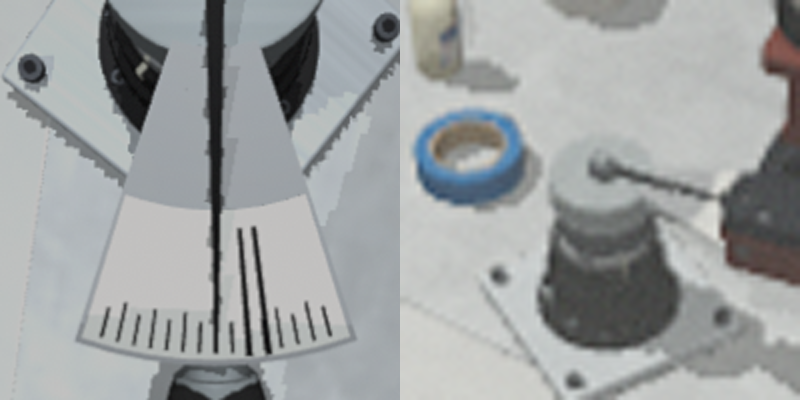

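Request:
{"api": "send_rows", "payload": {
  "slide": [
    [0.0003,-0.0026,0.0003],
    [0.0003,-0.0026,0],
    [0.0003,-0.0026,0],
    [0.0003,-0.0026,0],
    [0.0003,-0.0026,0]
  ],
  "roll": [0.02,0.02,0.02,0.02,0.02],
  "jaw": [0.0,0.0,0.0,0.0,0.0]
}}

```text
t: 11.58
tool_pos: [0.5285, -0.0871, 0.0674]
ee_rot: [0.71, 0.026, -0.702, 0.042]
wrist_force: [-2.9, -0.1, 5.8]
finger_gap: 0.0238
```

```bash
cat >> plan.py <<'E'
C=np.array([.6575,-.0735])
def arc():
    o=arm.get_obs();M=R.from_quat(o["ee_rot"]).as_matrix();d=o["tool_pos"][:2]-C
    az=np.degrees(np.arctan2(d[1],d[0]))%360;y=np.degrees(np.arctan2(M[1,1],M[0,1]))%360
    print("t",round(o["t"],2),"r",np.hypot(*d).round(4),"az",az.round(2),"yaw-az(90.1)",(y-az).round(2),"z",o["tool_pos"][2].round(4),"Ftool",(M.T@o["wrist_force"]).round(2),"Mz",o["moment"].round(3),"x",M[:2,0].round(4))
E
python3 -c "
from plan import *
arc()"
```

```text
t 11.58 r 0.1297 az 186.03 yaw-az(90.1) 89.49 z 0.0674 Ftool [-5.81 -0.05  2.82] Mz [ 0.273 -0.118  0.246] x [ 0.0117 -0.0216]
```

Request:
{"api": "send_rows", "payload": {
  "slide": [
    [0,-0.0026,0.0003],
    [0,-0.0026,0],
    [0,-0.0026,0],
    [0,-0.0026,0],
    [0,-0.0026,0]
  ],
  "roll": [0.02,0.02,0.02,0.02,0.02],
  "jaw": [0.0,0.0,0.0,0.0,0.0]
}}

```text
t: 12.0
tool_pos: [0.5277, -0.0727, 0.0671]
ee_rot: [0.712, -0.013, -0.702, 0.003]
wrist_force: [-2.4, 0.5, 3.4]
finger_gap: 0.0238
```

```bash
python3 -c "
from plan import *
arc()"
```

```text
t 12.0 r 0.1298 az 179.64 yaw-az(90.1) 89.55 z 0.0671 Ftool [-3.44 -0.35  2.39] Mz [ 0.047 -0.031  0.108] x [ 0.0127 -0.0225]
```

Request:
{"api": "send_rows", "payload": {
  "slide": [
    [0,-0.0026,0.0003],
    [0,-0.0026,0],
    [0,-0.0026,0],
    [0,-0.0026,0],
    [0,-0.0026,0]
  ],
  "roll": [0.022,0.02,0.02,0.02,0.02],
  "jaw": [0.0,0.0,0.0,0.0,0.0]
}}

```text
t: 12.42
tool_pos: [0.5286, -0.0581, 0.0667]
ee_rot: [0.711, -0.053, -0.7, -0.037]
wrist_force: [-3.9, -0.7, 3.8]
finger_gap: 0.024
```

```bash
cat >> plan.py <<'E'
def ptr(s=None):
    s=s or snap("wrist"); g=cv2.cvtColor(s["pixels"],cv2.COLOR_RGB2GRAY).astype(float)
    for y in(122,130,138,145):
        r=g[y-1:y+2].mean(0); w=150-r; w[w<0]=0; w[:205]=0; w[312:]=0
        n,l=cv2.connectedComponents((w>0).astype(np.uint8)[None]); l=l[0]
        print(y,[((np.arange(512)*w)[l==i].sum()/w[l==i].sum()).round(1) for i in range(1,n) if w[l==i].sum()>30],end=" ")
    print()
E
python3 -c "
from plan import *
arc();ptr(load('w7.png'));ptr()"
```

```text
t 12.42 r 0.1299 az 173.17 yaw-az(90.1) 89.55 z 0.0667 Ftool [-3.8   1.28  3.71] Mz [ 0.058 -0.002  0.035] x [ 0.0139 -0.0233]
122 [np.float64(257.3), np.float64(270.1), np.float64(277.4)] 130 [np.float64(257.8), np.float64(270.6), np.float64(278.3)] 138 [np.float64(257.4), np.float64(271.3), np.float64(279.4)] 145 [np.float64(257.8), np.float64(271.9), np.float64(280.2)] 
122 [np.float64(258.9), np.float64(270.1), np.float64(277.4)] 130 [np.float64(259.3), np.float64(270.7), np.float64(278.4)] 138 [np.float64(259.8), np.float64(271.3), np.float64(279.4)] 145 [np.float64(259.3), np.float64(271.8), np.float64(280.2)]
```

Request:
{"api": "send_rows", "payload": {
  "slide": [
    [0,-0.0026,0.0003],
    [0,-0.0026,0],
    [0,-0.0026,0],
    [0,-0.0026,0],
    [0,-0.0026,0]
  ],
  "roll": [0.022,0.02,0.02,0.02,0.02],
  "jaw": [0.0,0.0,0.0,0.0,0.0]
}}

```text
t: 12.88
tool_pos: [0.531, -0.0441, 0.0663]
ee_rot: [0.708, -0.091, -0.696, -0.075]
wrist_force: [-4.0, 0.3, 4.2]
finger_gap: 0.0239
```

```bash
python3 -c "
from plan import *
arc();ptr()"
```

```text
t 12.88 r 0.1299 az 166.94 yaw-az(90.1) 89.51 z 0.0663 Ftool [-4.29  0.7   3.87] Mz [-0.023 -0.108  0.105] x [ 0.015  -0.0242]
122 [np.float64(259.6), np.float64(270.1), np.float64(277.4)] 130 [np.float64(259.4), np.float64(270.7), np.float64(278.4)] 138 [np.float64(259.6), np.float64(271.3), np.float64(279.4)] 145 [np.float64(259.4), np.float64(271.9), np.float64(280.3)]
```

Request:
{"api": "send_rows", "payload": {
  "slide": [
    [0,-0.0026,0.0006],
    [0,-0.0026,0],
    [0,-0.0026,0.0003],
    [0,-0.0026,0],
    [0,-0.0026,0]
  ],
  "roll": [0.022,0.02,0.02,0.02,0.02],
  "jaw": [0.0,0.0,0.0,0.0,0.0]
}}

```text
t: 13.35
tool_pos: [0.5347, -0.0309, 0.0659]
ee_rot: [0.704, -0.128, -0.689, -0.113]
wrist_force: [-2.4, 0.4, 3.7]
finger_gap: 0.0239
```

```bash
python3 -c "
from plan import *
arc();ptr()"
```

```text
t 13.35 r 0.1299 az 160.88 yaw-az(90.1) 89.49 z 0.0659 Ftool [-3.73  0.47  2.3 ] Mz [-0.074  0.039  0.017] x [ 0.017  -0.0251]
122 [np.float64(259.4), np.float64(270.2), np.float64(277.5)] 130 [np.float64(259.7), np.float64(270.7), np.float64(278.5)] 138 [np.float64(260.1), np.float64(271.3), np.float64(279.5)] 145 [np.float64(259.3), np.float64(271.9), np.float64(280.4)]
```

Request:
{"api": "send_rows", "payload": {
  "slide": [
    [-0.0002,-0.0026,0.0003],
    [0,-0.0026,0],
    [-0.0002,-0.0026,0.0003],
    [0,-0.0026,0],
    [-0.0002,-0.0026,0]
  ],
  "roll": [0.022,0.02,0.02,0.02,0.02],
  "jaw": [0.0,0.0,0.0,0.0,0.0]
}}

```text
t: 13.82
tool_pos: [0.5399, -0.0183, 0.0659]
ee_rot: [0.698, -0.165, -0.681, -0.15]
wrist_force: [-1.8, -0.1, 2.7]
finger_gap: 0.0241
```

```bash
python3 -c "
from plan import *
arc();ptr()"
```

```text
t 13.82 r 0.13 az 154.85 yaw-az(90.1) 89.46 z 0.0659 Ftool [-2.75  0.9   1.49] Mz [-0.057 -0.032  0.012] x [ 0.0181 -0.0257]
122 [np.float64(259.4), np.float64(270.2), np.float64(277.5)] 130 [np.float64(260.2), np.float64(270.7), np.float64(278.5)] 138 [np.float64(260.1), np.float64(271.3), np.float64(279.5)] 145 [np.float64(259.2), np.float64(271.9), np.float64(280.4)]
```

Request:
{"api": "send_rows", "payload": {
  "slide": [
    [0,-0.0026,0.0003],
    [0,-0.0026,0],
    [0,-0.0026,0.0003],
    [0,-0.0026,0],
    [0,-0.0026,0]
  ],
  "roll": [0.022,0.02,0.02,0.02,0.02],
  "jaw": [0.0,0.0,0.0,0.0,0.0]
}}

```text
t: 14.28
tool_pos: [0.5465, -0.0061, 0.0655]
ee_rot: [0.689, -0.2, -0.671, -0.186]
wrist_force: [-2.1, 0.6, 3.3]
finger_gap: 0.0236
```

```bash
python3 -c "
from plan import *
arc();ptr()"
```

```text
t 14.28 r 0.1299 az 148.75 yaw-az(90.1) 89.53 z 0.0655 Ftool [-3.4   0.63  1.98] Mz [ 0.025 -0.002  0.203] x [ 0.0192 -0.0262]
122 [np.float64(261.0), np.float64(269.8), np.float64(277.2)] 130 [np.float64(262.0), np.float64(270.3), np.float64(278.2)] 138 [np.float64(261.9), np.float64(271.1), np.float64(279.2)] 145 [np.float64(257.3), np.float64(262.2), np.float64(271.6), np.float64(280.1)]
```

Request:
{"api": "send_rows", "payload": {
  "slide": [
    [0,-0.0026,0.0003],
    [0,-0.0026,0],
    [0,0,0],
    [0,0,0],
    [0,0,0]
  ],
  "roll": [0.02,0.02,0,0,0],
  "jaw": [0.0,0.0,0.0,0.0,0.0]
}}

```text
t: 14.75
tool_pos: [0.549, -0.0017, 0.0653]
ee_rot: [0.685, -0.214, -0.667, -0.199]
wrist_force: [-1.8, -0.3, 3.2]
finger_gap: 0.0239
```

```bash
python3 -c "
from plan import *
arc();ptr()"
```

```text
t 14.75 r 0.1301 az 146.51 yaw-az(90.1) 89.58 z 0.0653 Ftool [-3.24  1.29  1.19] Mz [-0.235  0.025  0.289] x [ 0.0184 -0.0277]
122 [np.float64(265.3), np.float64(277.2)] 130 [np.float64(266.2), np.float64(278.2)] 138 [np.float64(267.0), np.float64(279.1)] 145 [np.float64(257.2), np.float64(264.5), np.float64(271.5), np.float64(280.0)]
```

Request:
{"api": "send_rows", "payload": {
  "slide": [
    [0,-0.0026,0.0002],
    [0,-0.0026,0],
    [0,0,0],
    [0,0,0],
    [0,0,0]
  ],
  "roll": [0.02,0.02,0,0,0],
  "jaw": [0.0,0.0,0.0,0.0,0.0]
}}

```text
t: 15.22
tool_pos: [0.5518, 0.0025, 0.0651]
ee_rot: [0.681, -0.228, -0.663, -0.213]
wrist_force: [-2.7, -1.5, 1.9]
finger_gap: 0.0231
```

```bash
sed -i 's/(122,130,138,145)/(96,102,108,138,145)/' plan.py; python3 -c "
from plan import *
arc();ptr(load('w7.png'));ptr(snap('wrist','w8.png'))"
```

```text
t 15.22 r 0.1302 az 144.27 yaw-az(90.1) 89.42 z 0.0651 Ftool [-1.93  2.85  1.18] Mz [-0.345  0.062  0.517] x [ 0.018  -0.0287]
96 [np.float64(257.2)] 102 [np.float64(258.0)] 108 [np.float64(257.5)] 138 [np.float64(257.4), np.float64(271.3), np.float64(279.4)] 145 [np.float64(257.8), np.float64(271.9), np.float64(280.2)] 
96 [np.float64(250.8), np.float64(307.3)] 102 [np.float64(205.9), np.float64(264.7), np.float64(308.4)] 108 [np.float64(266.3), np.float64(309.3)] 138 [np.float64(268.9), np.float64(278.7)] 145 [np.float64(256.6), np.float64(270.0), np.float64(279.6)]
```

Request:
{"api": "send_rows", "payload": {
  "slide": [
    [0,-0.0024,0.0002],
    [0,-0.0024,0],
    [0,-0.0024,0],
    [0,0,0],
    [0,0,0]
  ],
  "roll": [0.018,0.018,0.018,0,0],
  "jaw": [0.0,0.0,0.0,0.0,0.0]
}}

```text
t: 15.68
tool_pos: [0.5559, 0.0081, 0.0648]
ee_rot: [0.674, -0.248, -0.656, -0.231]
wrist_force: [-2.4, -2.5, 3.0]
finger_gap: 0.0237
```

```bash
python3 -c "
from plan import *
arc();ptr(snap('wrist','w9.png'))"
```

```text
t 15.68 r 0.1303 az 141.26 yaw-az(90.1) 89.14 z 0.0648 Ftool [-2.97  3.49  0.19] Mz [-0.507  0.152  0.869] x [ 0.0168 -0.0305]
96 [np.float64(259.1), np.float64(306.8)] 102 [np.float64(205.5), np.float64(267.5), np.float64(307.6)] 108 [np.float64(271.3), np.float64(309.0)] 138 [np.float64(274.2)] 145 [np.float64(256.1), np.float64(275.1)]
```

Request:
{"api": "send_rows", "payload": {
  "slide": [
    [0,0,0],
    [0,0,0],
    [0,0,0],
    [0,0,0],
    [0,0,0]
  ],
  "roll": [0,0,0,0,0],
  "jaw": [0.0,0.0,0.0,0.0,0.0]
}}

```text
t: 16.15
tool_pos: [0.5557, 0.0079, 0.0648]
ee_rot: [0.675, -0.247, -0.656, -0.231]
wrist_force: [-2.3, -2.2, 2.8]
finger_gap: 0.0237
```

```bash
python3 -c "
from plan import *
arc();ptr(snap('wrist','w10.png'))"
```

```text
t 16.15 r 0.1303 az 141.36 yaw-az(90.1) 89.09 z 0.0648 Ftool [-2.8   3.16  0.31] Mz [-0.435  0.106  0.853] x [ 0.0167 -0.0307]
96 [np.float64(259.2), np.float64(306.8)] 102 [np.float64(205.5), np.float64(267.5), np.float64(307.5)] 108 [np.float64(271.1), np.float64(308.6)] 138 [np.float64(273.9)] 145 [np.float64(255.9), np.float64(274.7)]
```

Request:
{"api": "send_rows", "payload": {
  "slide": [
    [0,-0.0004,0],
    [0,0,0],
    [0,0,0],
    [0,0,0],
    [0,0,0]
  ],
  "roll": [0.003,0,0,0,0],
  "jaw": [0.0,0.0,0.0,0.0,0.0]
}}

```text
t: 16.62
tool_pos: [0.5559, 0.0082, 0.0648]
ee_rot: [0.674, -0.248, -0.656, -0.232]
wrist_force: [-2.8, -2.1, 3.4]
finger_gap: 0.0234
```

Request:
{"api": "send_rows", "payload": {
  "slide": [
    [0,-0.0004,0],
    [0,0,0],
    [0,0,0],
    [0,0,0],
    [0,0,0]
  ],
  "roll": [0.002,0,0,0,0],
  "jaw": [0.0,0.0,0.0,0.0,0.0]
}}

```text
t: 17.03
tool_pos: [0.5561, 0.0084, 0.0648]
ee_rot: [0.674, -0.249, -0.656, -0.233]
wrist_force: [-2.5, -1.2, 2.5]
finger_gap: 0.0238
```

```bash
python3 -c "
from plan import *
arc();s=snap('wrist','w11.png');ptr(s)
cv2.imwrite('pics/c11.png',cv2.resize(s['pixels'][0:200,140:370],None,fx=2.5,fy=2.5,interpolation=cv2.INTER_CUBIC)[:,:,::-1])"
```

```text
t 17.03 r 0.1303 az 141.07 yaw-az(90.1) 89.08 z 0.0648 Ftool [-2.47  2.51  1.09] Mz [-0.515  0.112  0.893] x [ 0.0164 -0.031 ]
96 [np.float64(261.1), np.float64(306.7)] 102 [np.float64(205.5), np.float64(267.9), np.float64(307.5)] 108 [np.float64(271.5), np.float64(308.8)] 138 [np.float64(274.5)] 145 [np.float64(255.9), np.float64(270.3), np.float64(276.8)]
```

View pics/c11.png

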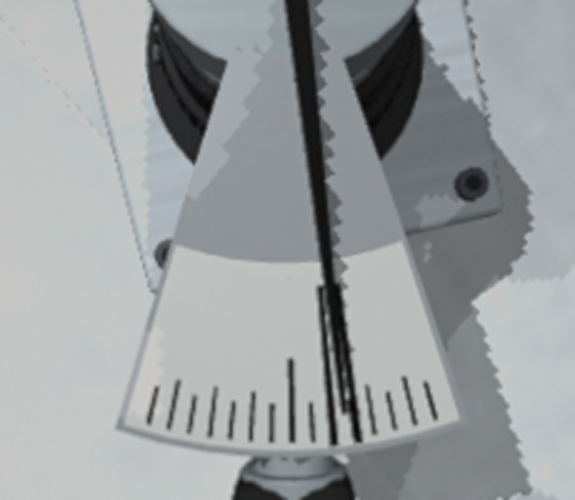

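Request:
{"api": "send_rows", "payload": {
  "slide": [
    [0,0,0],
    [0,0,0],
    [0,0,0],
    [0,0,0],
    [0,0,0]
  ],
  "roll": [0,0,0,0,0],
  "jaw": [0.0,0.0,0.0,0.0,0.0]
}}

```text
t: 17.5
tool_pos: [0.5561, 0.0084, 0.0648]
ee_rot: [0.674, -0.249, -0.655, -0.233]
wrist_force: [-2.4, -2.2, 2.3]
finger_gap: 0.0234
```

Request:
{"api": "send_rows", "payload": {
  "slide": [
    [0,0,0],
    [0,0,0],
    [0,0,0],
    [0,0,0],
    [0,0,0]
  ],
  "roll": [0.002,0,0,0,0],
  "jaw": [0.0,0.0,0.0,0.0,0.0]
}}

```text
t: 17.92
tool_pos: [0.5563, 0.0085, 0.0648]
ee_rot: [0.674, -0.25, -0.655, -0.233]
wrist_force: [-2.7, -2.0, 2.7]
finger_gap: 0.024
```

```bash
python3 -c "
from plan import *
arc();s=snap('wrist','w12.png');ptr(s)"
```

```text
t 17.92 r 0.1303 az 140.99 yaw-az(90.1) 89.04 z 0.0648 Ftool [-2.67  3.32  0.74] Mz [-0.442  0.132  0.99 ] x [ 0.0167 -0.0308]
96 [np.float64(261.6), np.float64(306.6)] 102 [np.float64(205.4), np.float64(267.8), np.float64(307.3)] 108 [np.float64(271.5), np.float64(308.8)] 138 [np.float64(274.5)] 145 [np.float64(255.7), np.float64(270.2), np.float64(276.9)]
```

Run:
```python
from plan import *
a,b=load("s6.png"),load("s7.png")
g=lambda s:cv2.cvtColor(s["pixels"],cv2.COLOR_RGB2GRAY).astype(np.float32)
tp=g(a)[140:164,232:256]
up=4
T=cv2.resize(tp,None,fx=up,fy=up,interpolation=cv2.INTER_CUBIC);I=cv2.resize(g(b)[130:180,222:266],None,fx=up,fy=up,interpolation=cv2.INTER_CUBIC)
r=cv2.matchTemplate(I,T,cv2.TM_CCOEFF_NORMED);_,v,_,l=cv2.minMaxLoc(r)
print("shift px",l[0]/up-10,l[1]/up-10,v)
p6=np.array([.6558,-.0712,.0668])+np.array([.001,0,.044])
for z in(.0564,.0554,.0544,.0534,.0524): print(z,proj(a,[np.array([.658,-.0735,z+.044])])[0]-proj(a,[p6])[0])
```

```text
shift px 0.25 2.0 0.9588179588317871
0.0564 [0.31369884 2.10296637]
0.0554 [0.33172157 2.3642142 ]
0.0544 [0.34971981 2.62509005]
0.0534 [0.3676936  2.88559464]
0.0524 [0.385643  3.1457287]
```

Run:
```python
from plan import *
cam=load("w6.png")["tool_from_camera"]
def pr(P,pitch,s):
    # wrench points in tool frame, pitched about grip (head up positive)
    G=np.array([-.130,0,.034]);Q=(R.from_euler("y",-pitch).as_matrix()@(np.array(P)-G).T).T+G
    Pt=(Rtw@Q.T).T+ptw; v=(Pt-cam[:3,3])@cam[:3,:3]
    return cv2.projectPoints(v,np.zeros(3),np.zeros(3),s["camera_matrix"],s["distortion"])[0][:,0]
s6=load("w6.png")
P=[[-.026,0,.044],[-.075,0,.046],[-.088,.015,.046],[-.088,-.015,.046]]
for p in(0,.02,.04): print(p,pr(P,p,s6).round(1).tolist())
g=lambda s:cv2.cvtColor(s["pixels"],cv2.COLOR_RGB2GRAY).astype(np.float32)
up=4
def m(a,b,x0,x1,y0,y1):
    T=cv2.resize(g(a)[y0:y1,x0:x1],None,fx=up,fy=up,interpolation=cv2.INTER_CUBIC);I=cv2.resize(g(b)[y0-10:y1+10,x0-10:x1+10],None,fx=up,fy=up,interpolation=cv2.INTER_CUBIC)
    r=cv2.matchTemplate(I,T,cv2.TM_CCOEFF_NORMED);_,v,_,l=cv2.minMaxLoc(r);return l[0]/up-10,l[1]/up-10,round(v,3)
for f in("w5.png","w7.png","w8.png","w12.png"):
    b=load(f);print(f,"ticksL",m(s6,b,198,245,150,180),"arcR",m(s6,b,282,330,150,182),"sectoredgeL",m(s6,b,190,225,120,150))
```

```text
0 [[257.4, 29.9], [257.9, 147.4], [224.5, 176.7], [291.2, 176.2]]
0.02 [[257.5, 29.0], [257.9, 148.2], [224.4, 177.6], [291.5, 177.1]]
0.04 [[257.6, 28.2], [258.0, 149.1], [224.2, 178.6], [291.7, 178.1]]
w5.png ticksL (0.0, 0.0, 0.996) arcR (0.0, 0.0, 0.977) sectoredgeL (0.25, -0.25, 0.946)
w7.png ticksL (-0.5, 1.5, 0.947) arcR (0.75, 1.5, 0.961) sectoredgeL (-1.0, 1.0, 0.987)
w8.png ticksL (-1.0, 1.75, 0.946) arcR (0.25, 1.25, 0.755) sectoredgeL (-1.75, 1.5, 0.751)
w12.png ticksL (-1.75, 2.0, 0.935) arcR (-0.5, 1.25, 0.764) sectoredgeL (0.75, -10.0, 0.735)
```

Request:
{"api": "send_rows", "payload": {
  "slide": [
    [0,0.0026,0],
    [0,0.0026,0],
    [0,0.0026,0],
    [0,0.0026,0],
    [0,0,0]
  ],
  "roll": [-0.022,-0.022,-0.022,-0.022,0],
  "jaw": [0.0,0.0,0.0,0.0,0.0]
}}

```text
t: 18.38
tool_pos: [0.5503, 0.0005, 0.0653]
ee_rot: [0.684, -0.22, -0.665, -0.204]
wrist_force: [-3.0, 0.3, 1.9]
finger_gap: 0.0237
```

```bash
python3 -c "
from plan import *
arc();s=snap('wrist','w13.png');ptr(s)"
```

```text
t 18.38 r 0.1302 az 145.38 yaw-az(90.1) 89.64 z 0.0653 Ftool [-2.01  1.48  2.61] Mz [-0.247  0.115  0.343] x [ 0.0181 -0.0294]
96 [np.float64(207.0), np.float64(263.1), np.float64(307.6)] 102 [np.float64(206.3), np.float64(263.0), np.float64(308.6)] 108 [np.float64(264.1), np.float64(309.6)] 138 [np.float64(265.0), np.float64(270.9), np.float64(279.1)] 145 [np.float64(257.1), np.float64(268.1), np.float64(280.0)]
```

Request:
{"api": "send_rows", "payload": {
  "slide": [
    [0,0.0022,0.001],
    [0,0.0022,0.001],
    [0,0,0],
    [0,0,0],
    [0,0,0]
  ],
  "roll": [-0.018,-0.018,0,0,0],
  "jaw": [0.0,0.0,0.0,0.0,0.0],
  "force": 60
}}

```text
t: 18.85
tool_pos: [0.5483, -0.0025, 0.0652]
ee_rot: [0.688, -0.209, -0.667, -0.194]
wrist_force: [-2.0, -1.7, 0.1]
finger_gap: 0.0235
```

```bash
cat >> plan.py <<'E'
def pitch(s=None):
    "slip pitch of wrench in pads (rad, head up) from scale shift, and head height, level"
    s=s or snap("wrist"); a=load("w6.png")
    g=lambda s:cv2.cvtColor(s["pixels"],cv2.COLOR_RGB2GRAY)
    k=lambda i:cv2.resize(i,None,fx=8,fy=8,interpolation=cv2.INTER_CUBIC)
    r=cv2.matchTemplate(k(g(s)[140:190,188:255]),k(g(a)[150:180,198:245]),cv2.TM_CCOEFF_NORMED);_,v,_,l=cv2.minMaxLoc(r)
    p=(l[1]/8-10)/45; W,q,M,o=wrench(); G=W@[-.13,0,.034]+q
    W2=W@R.from_euler("y",-p).as_matrix(); q2=G+W2@[.13,0,-.034]
    print("slip",round(p,4),"match",round(v,3),"drive",q2.round(4),"headup",W2[2,0].round(4),"wz",W2[:2,2].round(4),"depth",round((.0594-q2[2])*1000,2))
E
python3 -c "
from plan import *
for f in ('w6.png','w7.png'): pitch(load(f))
arc();s=snap('wrist','w14.png');ptr(s);pitch(s)"
```

```text
slip 0.0 match 1.0 drive [ 0.6571 -0.0727  0.0513] headup 0.0094 wz [-0.0136 -0.0038] depth 8.15
slip 0.0306 match 0.948 drive [ 0.6579 -0.0733  0.0552] headup 0.0399 wz [-0.0392  0.0128] depth 4.15
t 18.85 r 0.1303 az 146.99 yaw-az(90.1) 89.9 z 0.0652 Ftool [-0.11  2.48  0.71] Mz [-0.451 -0.093  0.067] x [ 0.0218 -0.029 ]
96 [np.float64(207.2), np.float64(261.5), np.float64(308.0)] 102 [np.float64(206.2), np.float64(261.1), np.float64(308.8)] 108 [np.float64(261.4), np.float64(309.7)] 138 [np.float64(263.0), np.float64(271.3), np.float64(279.6)] 145 [np.float64(257.5), np.float64(262.9), np.float64(272.0), np.float64(280.4)] 
slip 0.0306 match 0.938 drive [ 0.6579 -0.0732  0.0553] headup 0.0399 wz [-0.0392  0.0128] depth 4.13
```

Request:
{"api": "send_rows", "payload": {
  "slide": [
    [0,0,0],
    [0,0,0],
    [-0.001,0,0],
    [-0.001,0,0],
    [-0.001,0,0]
  ],
  "roll": [0,0,0,0,0],
  "jaw": [0.0,0.0,0.0,0.0,0.0],
  "force": 7
}}

```text
t: 19.32
tool_pos: [0.5485, -0.0023, 0.0673]
ee_rot: [0.688, -0.209, -0.668, -0.194]
wrist_force: [1.4, -3.1, -3.7]
finger_gap: 0.0238
```

```bash
python3 -c "
from plan import *
arc();s=snap('wrist','w15.png');ptr(s);pitch(s)"
```

```text
t 19.32 r 0.1302 az 146.85 yaw-az(90.1) 90.02 z 0.0673 Ftool [ 3.85  1.73 -2.73] Mz [-0.41  -0.065  0.036] x [ 0.0214 -0.0289]
96 [np.float64(207.3), np.float64(261.8), np.float64(308.1)] 102 [np.float64(206.4), np.float64(261.4), np.float64(308.8)] 108 [np.float64(261.7), np.float64(309.8)] 138 [np.float64(262.8), np.float64(271.4), np.float64(279.7)] 145 [np.float64(257.5), np.float64(262.8), np.float64(272.1), np.float64(280.5)] 
slip 0.0111 match 0.963 drive [ 0.6577 -0.0727  0.055 ] headup 0.0202 wz [-0.0227  0.0022] depth 4.45
```

Request:
{"api": "send_rows", "payload": {
  "slide": [
    [-0.001,0,0],
    [-0.001,0,0],
    [-0.0007,0,0.0003],
    [0,0,0],
    [0,0,0]
  ],
  "roll": [0,0,0,0,0],
  "jaw": [0.0,0.0,0.0,0.0,0.0]
}}

```text
t: 19.78
tool_pos: [0.5489, -0.0025, 0.0704]
ee_rot: [0.688, -0.209, -0.667, -0.194]
wrist_force: [2.5, -3.9, -5.2]
finger_gap: 0.024
```

```bash
python3 -c "
from plan import *
arc();s=snap('wrist','w16.png');ptr(s);pitch(s)"
```

```text
t 19.78 r 0.1298 az 146.81 yaw-az(90.1) 90.06 z 0.0704 Ftool [ 5.37  1.85 -4.07] Mz [-0.441 -0.101  0.016] x [ 0.0225 -0.0294]
96 [np.float64(207.5), np.float64(261.7), np.float64(307.8)] 102 [np.float64(206.9), np.float64(262.0), np.float64(308.7)] 108 [np.float64(261.7), np.float64(309.6)] 138 [np.float64(262.3), np.float64(271.4), np.float64(279.7)] 145 [np.float64(257.7), np.float64(263.0), np.float64(272.1), np.float64(280.5)] 
slip -0.0194 match 0.973 drive [ 0.6572 -0.0723  0.054 ] headup -0.0093 wz [ 0.002 -0.014] depth 5.44
```

Request:
{"api": "send_rows", "payload": {
  "slide": [
    [0,0.001,-0.0008],
    [0,0.001,-0.0004],
    [0,0,0],
    [0.0008,0,0],
    [0.0008,0,0]
  ],
  "roll": [-0.008,-0.007,0,0,0],
  "jaw": [0.0,0.0,0.0,0.0,0.0],
  "force": 30
}}

```text
t: 20.25
tool_pos: [0.5477, -0.004, 0.0691]
ee_rot: [0.689, -0.203, -0.669, -0.189]
wrist_force: [-1.5, -1.0, 0.0]
finger_gap: 0.0238
```

```bash
python3 -c "
from plan import *
arc();s=snap('wrist','w17.png');ptr(s);pitch(s)"
```

```text
t 20.25 r 0.13 az 147.66 yaw-az(90.1) 90.14 z 0.0691 Ftool [-0.04  1.7   0.76] Mz [-0.308 -0.077  0.007] x [ 0.0211 -0.0278]
96 [np.float64(207.2), np.float64(261.2), np.float64(308.0)] 102 [np.float64(206.4), np.float64(260.7), np.float64(308.9)] 108 [np.float64(205.9), np.float64(260.6), np.float64(309.8)] 138 [np.float64(261.1), np.float64(271.8), np.float64(279.8)] 145 [np.float64(260.0), np.float64(272.2), np.float64(280.7)] 
slip -0.0139 match 0.966 drive [ 0.6572 -0.0722  0.0531] headup -0.006 wz [-0.0005 -0.0122] depth 6.35
```

Request:
{"api": "send_rows", "payload": {
  "slide": [
    [0,0,0],
    [0,0,0],
    [0,0,0],
    [0,0,0],
    [0,0,0]
  ],
  "roll": [0,0,0,0,0],
  "jaw": [0.0,0.0,0.0,0.0,0.0],
  "force": 55
}}

```text
t: 20.72
tool_pos: [0.5477, -0.004, 0.0693]
ee_rot: [0.689, -0.203, -0.669, -0.189]
wrist_force: [-0.1, -2.1, -1.6]
finger_gap: 0.0238
```

Request:
{"api": "send_rows", "payload": {
  "slide": [
    [0,-0.0026,0],
    [0,-0.0026,0],
    [0,-0.0026,0],
    [0,-0.0026,0],
    [0,0,0]
  ],
  "roll": [0.02,0.02,0.02,0.02,0],
  "jaw": [0.0,0.0,0.0,0.0,0.0]
}}

```text
t: 21.13
tool_pos: [0.5534, 0.0045, 0.069]
ee_rot: [0.68, -0.233, -0.66, -0.217]
wrist_force: [-1.9, -3.5, -1.6]
finger_gap: 0.0238
```

```bash
python3 -c "
from plan import *
arc();s=snap('wrist','w18.png');ptr(s);pitch(s)"
```

```text
t 21.13 r 0.1301 az 143.15 yaw-az(90.1) 89.77 z 0.069 Ftool [ 1.65  3.91 -0.55] Mz [-0.661 -0.006  0.45 ] x [ 0.0199 -0.0303]
96 [np.float64(207.4), np.float64(265.9), np.float64(307.4)] 102 [np.float64(206.4), np.float64(267.6), np.float64(308.5)] 108 [np.float64(267.9), np.float64(309.5)] 138 [np.float64(270.5), np.float64(279.0)] 145 [np.float64(257.1), np.float64(271.3), np.float64(279.9)] 
slip -0.0111 match 0.963 drive [ 0.6569 -0.0728  0.0536] headup -0.0016 wz [-0.0051 -0.0096] depth 5.77
```

Request:
{"api": "send_rows", "payload": {
  "slide": [
    [0,-0.0025,0],
    [0,-0.0025,0],
    [0,0,0],
    [0,0,0],
    [0,0,0]
  ],
  "roll": [0.019,0.019,0,0,0],
  "jaw": [0.0,0.0,0.0,0.0,0.0]
}}

```text
t: 21.6
tool_pos: [0.556, 0.0079, 0.0688]
ee_rot: [0.676, -0.246, -0.656, -0.228]
wrist_force: [-1.3, -4.6, -0.6]
finger_gap: 0.0238
```

```bash
python3 -c "
from plan import *
arc();s=snap('wrist','w19.png');ptr(s);pitch(s)"
```

```text
t 21.6 r 0.1301 az 141.27 yaw-az(90.1) 89.54 z 0.0688 Ftool [ 0.72  4.42 -1.89] Mz [-0.783  0.049  0.733] x [ 0.0185 -0.0326]
96 [np.float64(207.8), np.float64(268.5), np.float64(307.0)] 102 [np.float64(206.2), np.float64(270.6), np.float64(308.1)] 108 [np.float64(271.1), np.float64(309.1)] 138 [np.float64(274.2)] 145 [np.float64(256.5), np.float64(275.1)] 
slip -0.0028 match 0.975 drive [ 0.6567 -0.0734  0.0546] headup 0.0074 wz [-0.0117 -0.0026] depth 4.83
```

Request:
{"api": "send_rows", "payload": {
  "slide": [
    [0,-0.0006,0],
    [0,0,0],
    [0,0,0],
    [0,0,0],
    [0,0,0]
  ],
  "roll": [0.005,0,0,0,0],
  "jaw": [0.0,0.0,0.0,0.0,0.0]
}}

```text
t: 22.07
tool_pos: [0.5563, 0.0083, 0.0688]
ee_rot: [0.676, -0.247, -0.655, -0.23]
wrist_force: [-0.9, -3.1, 0.2]
finger_gap: 0.0235
```

Request:
{"api": "send_rows", "payload": {
  "slide": [
    [0,0,0],
    [0,0,0],
    [0,0,0],
    [0,0,0],
    [0,0,0]
  ],
  "roll": [0.002,0,0,0,0],
  "jaw": [0.0,0.0,0.0,0.0,0.0]
}}

```text
t: 22.48
tool_pos: [0.5564, 0.0084, 0.0688]
ee_rot: [0.675, -0.248, -0.655, -0.231]
wrist_force: [-2.2, -3.6, -1.0]
finger_gap: 0.0238
```

```bash
python3 -c "
from plan import *
arc();s=snap('wrist','w20.png');ptr(s);pitch(s)"
```

```text
t 22.48 r 0.1301 az 140.99 yaw-az(90.1) 89.44 z 0.0688 Ftool [ 1.09  4.12 -0.59] Mz [-0.645 -0.026  0.875] x [ 0.0187 -0.0325]
96 [np.float64(268.6), np.float64(306.8)] 102 [np.float64(206.1), np.float64(270.8), np.float64(307.8)] 108 [np.float64(271.4), np.float64(309.0)] 138 [np.float64(274.5)] 145 [np.float64(256.3), np.float64(275.1)] 
slip -0.0056 match 0.982 drive [ 0.6566 -0.0735  0.0543] headup 0.005 wz [-0.0101 -0.0044] depth 5.1
```

Request:
{"api": "send_rows", "payload": {
  "slide": [
    [0,0,0],
    [0,0,0],
    [0,0,0],
    [0,0,0],
    [0,0,0]
  ],
  "roll": [0,0,0,0,0],
  "jaw": [0.0,0.0,0.0,0.0,0.0]
}}

```text
t: 22.95
tool_pos: [0.5564, 0.0084, 0.0688]
ee_rot: [0.675, -0.248, -0.655, -0.231]
wrist_force: [-0.0, -2.7, -1.2]
finger_gap: 0.0239
```

Request:
{"api": "send_rows", "payload": {
  "slide": [
    [0,-0.0003,0],
    [0,0,0],
    [0,0,0],
    [0,0,0],
    [0,0,0]
  ],
  "roll": [0.002,0,0,0,0],
  "jaw": [0.0,0.0,0.0,0.0,0.0]
}}

```text
t: 23.37
tool_pos: [0.5565, 0.0086, 0.0688]
ee_rot: [0.675, -0.249, -0.655, -0.231]
wrist_force: [-1.0, -3.2, -2.1]
finger_gap: 0.0236
```

Request:
{"api": "send_rows", "payload": {
  "slide": [
    [0,0,0],
    [0,0,0],
    [0,0,0],
    [0,0,0],
    [0,0,0]
  ],
  "roll": [0,0,0,0,0],
  "jaw": [0.0,0.0,0.0,0.0,0.0]
}}

```text
t: 23.78
tool_pos: [0.5565, 0.0086, 0.0688]
ee_rot: [0.675, -0.249, -0.655, -0.231]
wrist_force: [-0.3, -3.2, -0.3]
finger_gap: 0.0235
```

```bash
python3 -c "
from plan import *
arc();s=snap('wrist','w21.png');ptr(s);pitch(s)"
```

```text
t 23.78 r 0.1301 az 140.88 yaw-az(90.1) 89.42 z 0.0688 Ftool [ 0.39  2.63 -1.76] Mz [-0.701 -0.024  0.865] x [ 0.0187 -0.0326]
96 [np.float64(269.0), np.float64(306.9)] 102 [np.float64(206.1), np.float64(271.0), np.float64(307.8)] 108 [np.float64(271.6), np.float64(309.0)] 138 [np.float64(274.8)] 145 [np.float64(256.3), np.float64(270.8), np.float64(277.2)] 
slip -0.0056 match 0.98 drive [ 0.6565 -0.0735  0.0543] headup 0.0049 wz [-0.0099 -0.0043] depth 5.14
```

Request:
{"api": "send_rows", "payload": {
  "slide": [
    [0,0.0027,0],
    [0,0.0027,0],
    [0,0.0027,0],
    [0,0.0027,0],
    [0,0.0027,0]
  ],
  "roll": [-0.022,-0.022,-0.022,-0.022,-0.022],
  "jaw": [0.0,0.0,0.0,0.0,0.0]
}}

```text
t: 24.25
tool_pos: [0.5491, -0.0016, 0.0692]
ee_rot: [0.687, -0.212, -0.667, -0.195]
wrist_force: [-0.4, -3.7, -0.7]
finger_gap: 0.0236
```

```bash
python3 -c "
from plan import *
arc();s=snap('wrist','w22.png');ptr(s);pitch(s)"
```

```text
t 24.25 r 0.13 az 146.43 yaw-az(90.1) 90.12 z 0.0692 Ftool [ 0.81  3.31 -1.72] Mz [-0.54  -0.075 -0.014] x [ 0.0204 -0.0305]
96 [np.float64(207.5), np.float64(262.4), np.float64(308.0)] 102 [np.float64(206.8), np.float64(262.3), np.float64(308.8)] 108 [np.float64(262.5), np.float64(309.7)] 138 [np.float64(263.4), np.float64(271.6), np.float64(279.8)] 145 [np.float64(257.7), np.float64(263.4), np.float64(272.1), np.float64(280.6)] 
slip -0.0139 match 0.971 drive [ 0.6571 -0.0724  0.0534] headup -0.0048 wz [-0.0006 -0.0097] depth 6.05
```

Request:
{"api": "send_rows", "payload": {
  "slide": [
    [0,0.0022,0],
    [0,0.0018,-0.0003],
    [0,0,0],
    [0,0,0],
    [0,0,0]
  ],
  "roll": [-0.014,-0.012,0,0,0],
  "jaw": [0.0,0.0,0.0,0.0,0.0]
}}

```text
t: 24.72
tool_pos: [0.5476, -0.0041, 0.0694]
ee_rot: [0.689, -0.203, -0.669, -0.189]
wrist_force: [-1.0, -1.9, -0.8]
finger_gap: 0.0236
```

```bash
python3 -c "
from plan import *
arc();s=snap('wrist','w23.png');ptr(s);pitch(s)"
```

```text
t 24.72 r 0.13 az 147.72 yaw-az(90.1) 90.12 z 0.0694 Ftool [ 0.8   2.12 -0.18] Mz [-0.349 -0.056 -0.022] x [ 0.0217 -0.027 ]
96 [np.float64(207.3), np.float64(261.6), np.float64(308.0)] 102 [np.float64(206.4), np.float64(260.7), np.float64(308.8)] 108 [np.float64(205.9), np.float64(260.4), np.float64(309.8)] 138 [np.float64(260.8), np.float64(271.7), np.float64(279.8)] 145 [np.float64(260.0), np.float64(272.2), np.float64(280.7)] 
slip -0.0139 match 0.969 drive [ 0.6573 -0.0721  0.0534] headup -0.0059 wz [-0.0011 -0.0129] depth 6.03
```

Request:
{"api": "send_rows", "payload": {
  "slide": [
    [0,0.0024,0],
    [0,0,0],
    [-0.002,0,0],
    [-0.003,0,0],
    [-0.003,0,0]
  ],
  "roll": [-0.016,0,0,0,0],
  "jaw": [0.0,0.0,0.0,0.0,0.0]
}}

```text
t: 25.18
tool_pos: [0.5456, -0.0054, 0.0766]
ee_rot: [0.69, -0.197, -0.672, -0.183]
wrist_force: [0.1, -0.8, -3.0]
finger_gap: 0.0234
```

```bash
python3 -c "
from plan import *
arc();s=snap('wrist','w24.png');ptr(s);pitch(s)"
```

```text
t 25.18 r 0.1309 az 148.69 yaw-az(90.1) 90.1 z 0.0766 Ftool [ 3.06  0.59 -0.41] Mz [ 0.177  0.124 -0.002] x [ 0.0199 -0.0257]
96 [np.float64(207.4), np.float64(259.7), np.float64(307.9)] 102 [np.float64(207.2), np.float64(258.4), np.float64(308.7)] 108 [np.float64(206.1), np.float64(257.9), np.float64(309.7)] 138 [np.float64(258.3), np.float64(271.6), np.float64(279.8)] 145 [np.float64(258.1), np.float64(272.1), np.float64(280.6)] 
slip -0.0167 match 0.969 drive [ 0.6565 -0.0716  0.0606] headup -0.0104 wz [ 0.003  -0.0153] depth -1.15
```

Request:
{"api": "send_rows", "payload": {
  "slide": [
    [-0.006,0,0],
    [-0.008,0,0],
    [-0.008,0,0],
    [-0.008,0,0],
    [-0.006,0,0]
  ],
  "roll": [0,0,0,0,0],
  "jaw": [0.0,0.0,0.0,0.0,0.0]
}}

```text
t: 25.65
tool_pos: [0.5428, -0.0034, 0.1155]
ee_rot: [0.689, -0.197, -0.673, -0.184]
wrist_force: [-0.4, -0.7, -3.3]
finger_gap: 0.0236
```

Request:
{"api": "send_rows", "payload": {
  "slide": [
    [0,0,0],
    [0,0,0],
    [0,0,0],
    [0,0,0],
    [0,0,0]
  ],
  "roll": [-0.04,-0.08,-0.08,-0.08,-0.08],
  "jaw": [0.0,0.0,0.0,0.0,0.0]
}}

```text
t: 26.07
tool_pos: [0.5451, -0.0034, 0.1217]
ee_rot: [0.713, -0.069, -0.695, -0.052]
wrist_force: [0.0, -0.1, -3.0]
finger_gap: 0.0237
```

Request:
{"api": "send_rows", "payload": {
  "slide": [
    [0,0,0],
    [0,0,0],
    [0,0,0],
    [0,0,0],
    [0,0,0]
  ],
  "roll": [-0.08,-0.08,-0.08,-0.08,-0.06],
  "jaw": [0.0,0.0,0.0,0.0,0.0]
}}

```text
t: 26.48
tool_pos: [0.5457, -0.0034, 0.1257]
ee_rot: [0.711, 0.071, -0.694, 0.091]
wrist_force: [0.3, -0.9, -3.5]
finger_gap: 0.0239
```

```bash
python3 -c "
from plan import *
go([.519,.1987,.110],-78.2);pitch();report([.6456,.2256,.090],12)"
```

```text
t 26.4833 pos [ 0.5457 -0.0034  0.1257] tilt [ 0.0268 -0.0257] F [ 0.28 -0.95 -3.54] M [-0.003  0.183 -0.067] gap 0.0239
yyaw -76.84 q [-0.117  0.378  1.76  -0.027  0.974  1.239] y [ 0.228 -0.973  0.031] z [-0.973 -0.228 -0.02 ]
slide [ 0.0098 -0.2033 -0.0198]
roll 0.0237
slip -0.0167 match 0.973 drive [0.6711 0.0266 0.1079] headup -0.021 wz [0.0185 0.013 ] depth -48.52
t 26.53 TCP [ 0.5458 -0.0034  0.1258] F [-0.5  -0.05 -3.41] M [0.014 0.184 0.017]
drive [0.6716 0.0268 0.1101] yaw 13.55 wz [0.0023 0.0091] slide [ 0.0143 -0.2    -0.0202] roll 0.027
```

Request:
{"api": "send_rows", "payload": {
  "slide": [
    [0,-0.012,-0.001],
    [0,-0.02,-0.002],
    [0,-0.02,-0.002],
    [0,-0.02,-0.002],
    [0,-0.02,-0.002]
  ],
  "roll": [0.012,0.012,0,0,0],
  "jaw": [0.0,0.0,0.0,0.0,0.0]
}}

```text
t: 26.95
tool_pos: [0.5371, 0.0873, 0.1264]
ee_rot: [0.714, 0.058, -0.694, 0.08]
wrist_force: [0.1, 0.1, -4.6]
finger_gap: 0.0234
```

Request:
{"api": "send_rows", "payload": {
  "slide": [
    [0,-0.02,-0.002],
    [0,-0.02,-0.002],
    [0,-0.02,-0.002],
    [0,-0.015,-0.002],
    [0,0,0]
  ],
  "roll": [0,0,0,0,0],
  "jaw": [0.0,0.0,0.0,0.0,0.0]
}}

```text
t: 27.37
tool_pos: [0.5299, 0.1695, 0.1269]
ee_rot: [0.715, 0.056, -0.693, 0.076]
wrist_force: [0.4, 0.0, -4.4]
finger_gap: 0.0236
```

```bash
python3 -c "
from plan import *
go([.519,.1987,.070],-78.2);s=snap('wrist','w25.png');pitch(s);report([.6456,.2256,.054],12)"
```

```text
t 27.3667 pos [0.5299 0.1695 0.1269] tilt [ 0.0338 -0.0261] F [ 0.44  0.01 -4.43] M [ 0.022  0.193 -0.052] gap 0.0236
yyaw -79.29 q [ 0.208  0.391  1.733 -0.039  0.99   1.612] y [ 0.186 -0.982  0.032] z [-0.982 -0.187 -0.028]
slide [ 0.0557 -0.0326  0.0068]
roll -0.0191
slip -0.0167 match 0.97 drive [0.6565 0.1927 0.11  ] headup -0.0132 wz [0.0111 0.0122] depth -50.61
t 27.42 TCP [0.53   0.1683 0.1269] F [-0.1  -1.25 -3.42] M [0.015 0.185 0.025]
drive [0.6571 0.1928 0.1122] yaw 10.97 wz [-0.0053  0.009 ] slide [ 0.0569 -0.0362  0.0068] roll -0.018
```

Lateral correction first, then lower above the blocks.

Request:
{"api": "send_rows", "payload": {
  "slide": [
    [0,-0.012,0.002],
    [0,-0.012,0.002],
    [0,-0.01,0.002],
    [0.008,0,0],
    [0.008,0,0]
  ],
  "roll": [-0.009,-0.009,0,0,0],
  "jaw": [0.0,0.0,0.0,0.0,0.0]
}}

```text
t: 27.83
tool_pos: [0.5184, 0.2013, 0.1111]
ee_rot: [0.716, 0.061, -0.691, 0.083]
wrist_force: [-0.7, -0.4, -3.2]
finger_gap: 0.0236
```

Request:
{"api": "send_rows", "payload": {
  "slide": [
    [0.008,0,0],
    [0.008,0,0],
    [0.008,0,0],
    [0.006,0,0],
    [0,0,0]
  ],
  "roll": [0,0,0,0,0],
  "jaw": [0.0,0.0,0.0,0.0,0.0]
}}

```text
t: 28.25
tool_pos: [0.5178, 0.1983, 0.0747]
ee_rot: [0.714, 0.06, -0.693, 0.083]
wrist_force: [0.1, 0.7, -4.0]
finger_gap: 0.0236
```

```bash
python3 -c "
from plan import *
go([.519,.1987,.0392],-78.2);s=snap('wrist','w26.png');pitch(s);report([.6456,.2256,.024],12)"
```

```text
t 28.25 pos [0.5178 0.1983 0.0747] tilt [ 0.0328 -0.029 ] F [ 0.08  0.71 -4.02] M [ 0.026  0.23  -0.024] gap 0.0236
yyaw -78.42 q [ 0.267  0.463  1.779 -0.048  0.876  1.665] y [ 0.201 -0.979  0.035] z [-0.979 -0.201 -0.026]
slide [ 0.0355 -0.0014 -0.0003]
roll -0.0039
slip -0.0167 match 0.973 drive [0.644  0.2245 0.0579] headup -0.0152 wz [0.0124 0.015 ] depth 1.54
t 28.3 TCP [0.5178 0.1983 0.075 ] F [-0.8   0.08 -3.76] M [0.043 0.201 0.018]
drive [0.6446 0.2246 0.06  ] yaw 11.81 wz [-0.0039  0.0116] slide [ 0.036  -0.002  -0.0002] roll -0.0033
```

Request:
{"api": "send_rows", "payload": {
  "slide": [
    [0.005,-0.001,0],
    [0.005,0,0],
    [0.005,0,0],
    [0.005,0,0],
    [0.005,0,0]
  ],
  "roll": [-0.003,0,0,0,0],
  "jaw": [0.0,0.0,0.0,0.0,0.0]
}}

```text
t: 28.72
tool_pos: [0.5207, 0.1988, 0.0494]
ee_rot: [0.715, 0.061, -0.691, 0.084]
wrist_force: [0.0, -0.1, -4.3]
finger_gap: 0.0237
```

Request:
{"api": "send_rows", "payload": {
  "slide": [
    [0.002,0,0],
    [0.002,0,0],
    [0.002,0,0],
    [0,0,0],
    [0,0,0]
  ],
  "roll": [0,0,0,0,0],
  "jaw": [0.0,0.0,0.0,0.0,0.0]
}}

```text
t: 29.13
tool_pos: [0.5203, 0.1984, 0.0414]
ee_rot: [0.714, 0.061, -0.692, 0.084]
wrist_force: [-0.3, -0.5, -3.9]
finger_gap: 0.0236
```

```bash
python3 -c "
from plan import *
go([.519,.1987,.0392],-78.2)"
```

```text
t 29.1333 pos [0.5203 0.1984 0.0414] tilt [ 0.035  -0.0285] F [-0.34 -0.52 -3.91] M [-0.018  0.144  0.024] gap 0.0236
yyaw -78.27 q [ 0.266  0.515  1.799 -0.051  0.802  1.666] y [ 0.203 -0.979  0.035] z [-0.979 -0.204 -0.028]
slide [ 0.0022 -0.0006  0.0013]
roll -0.0012
```

Request:
{"api": "send_rows", "payload": {
  "slide": [
    [0.0012,-0.0004,0.001],
    [0.0012,0,0],
    [0.0005,0,0],
    [0,0,0],
    [0,0,0]
  ],
  "roll": [0,0,0,0,0],
  "jaw": [0.0,0.0,0.0,0.0,0.0]
}}

```text
t: 29.55
tool_pos: [0.5201, 0.1985, 0.0403]
ee_rot: [0.715, 0.061, -0.691, 0.084]
wrist_force: [0.2, -0.4, -1.8]
finger_gap: 0.0235
```

```bash
python3 -c "
from plan import *
go([.519,.1987,.0392],-78.2)"
```

```text
t 29.55 pos [0.5201 0.1985 0.0403] tilt [ 0.0369 -0.0285] F [ 0.16 -0.4  -1.82] M [-0.019  0.32   0.025] gap 0.0235
yyaw -78.25 q [ 0.266  0.516  1.802 -0.052  0.796  1.667] y [ 0.204 -0.978  0.035] z [-0.978 -0.205 -0.03 ]
slide [ 0.0011 -0.0004  0.001 ]
roll -0.0009
```

Request:
{"api": "send_rows", "payload": {
  "slide": [
    [0,0,0],
    [0.0008,0,0],
    [0.0005,0,0],
    [0,0,0],
    [0,0,0]
  ],
  "roll": [0,0,0,0,0],
  "jaw": [0.0,0.0,0.0,0.0,0.0],
  "force": 4
}}

```text
t: 29.97
tool_pos: [0.5205, 0.199, 0.0394]
ee_rot: [0.716, 0.061, -0.691, 0.084]
wrist_force: [-1.9, -0.1, -0.4]
finger_gap: 0.0237
```

Request:
{"api": "send_rows", "payload": {
  "slide": [
    [0,0,0],
    [0,0,0],
    [0,0,0],
    [0,0,0],
    [0,0,0]
  ],
  "roll": [0,0,0,0,0],
  "jaw": [0.026,0.03,0.04,0.055,0.07]
}}

```text
t: 30.38
tool_pos: [0.5227, 0.1995, 0.0398]
ee_rot: [0.717, 0.062, -0.689, 0.083]
wrist_force: [-0.4, 0.9, -0.6]
finger_gap: 0.0463
```

Request:
{"api": "send_rows", "payload": {
  "slide": [
    [0,0,0],
    [0,0,0],
    [-0.006,0,0],
    [-0.01,0,0],
    [-0.012,0,0]
  ],
  "roll": [0,0,0,0,0],
  "jaw": [0.07,0.07,0.07,0.07,0.07]
}}

```text
t: 30.8
tool_pos: [0.52, 0.1997, 0.0674]
ee_rot: [0.716, 0.061, -0.691, 0.084]
wrist_force: [-0.6, 0.5, 0.1]
finger_gap: 0.07
```

Request:
{"api": "send_rows", "payload": {
  "slide": [
    [-0.02,0,0],
    [-0.02,0,0],
    [-0.02,0,0],
    [-0.02,0,0],
    [-0.02,0,0]
  ],
  "roll": [0,0,0,0,0],
  "jaw": [0.07,0.07,0.07,0.07,0.07]
}}

```text
t: 31.22
tool_pos: [0.5138, 0.2021, 0.1737]
ee_rot: [0.714, 0.061, -0.692, 0.084]
wrist_force: [0.5, -0.5, -0.1]
finger_gap: 0.07
```

Request:
{"api": "send_rows", "payload": {
  "slide": [
    [-0.012,0.012,0],
    [-0.012,0.012,0],
    [0,0.012,0],
    [0,0,0],
    [0,0,0]
  ],
  "roll": [0,0,0,0,0],
  "jaw": [0.0878,0.0878,0.0878,0.0878,0.0878]
}}

```text
t: 31.63
tool_pos: [0.523, 0.1677, 0.2096]
ee_rot: [0.719, 0.062, -0.687, 0.083]
wrist_force: [-0.6, -0.6, -0.4]
finger_gap: 0.0878
```

Run:
```python
from plan import *
go(None)
w=snap("wrist","w27.png");t=snap("top","t27.png");s=snap("scene","s27.png")
print(proj(w,[[.6575,-.073,.0594]]))
k=lambda i,z:cv2.resize(i,z,interpolation=cv2.INTER_CUBIC)
a=w["pixels"][0:260,120:512]
b=s["pixels"][210:310,140:290]
cv2.imwrite("pics/c27.png",np.vstack([k(a,(560,371)),np.hstack([k(b,(330,220)),k(t["pixels"][120:270,95:255],(230,220))])])[:,:,::-1])
# drum top by triangulating drum against the first top/scene shots: compare shifts
g=lambda s:cv2.cvtColor(s["pixels"],cv2.COLOR_RGB2GRAY)
for n,f0,i,(x0,x1,y0,y1) in(("top","t1.png",t,(128,172,150,250)),("scene","s1.png",s,(165,268,228,292))):
    T=cv2.resize(g(load(f0))[y0:y1,x0:x1],None,fx=4,fy=4);I=cv2.resize(g(i)[y0-8:y1+8,x0-8:x1+8],None,fx=4,fy=4)
    _,v,_,l=cv2.minMaxLoc(cv2.matchTemplate(I,T,cv2.TM_CCOEFF_NORMED));print(n,l[0]/4-8,l[1]/4-8,v)
```

```text
t 31.6333 pos [0.523  0.1677 0.2096] tilt [ 0.0481 -0.0248] F [-0.65 -0.57 -0.4 ] M [ 0.015  0.079 -0.015] gap 0.0878
yyaw -78.22 q [ 0.208  0.279  1.668 -0.037  1.153  1.587] y [ 0.204 -0.978  0.034] z [-0.978 -0.205 -0.042]
[[489.53301086 110.87862012]]
top 0.25 -0.25 0.43031367659568787
scene -0.25 0.0 0.9849738478660583
```

View pics/c27.png

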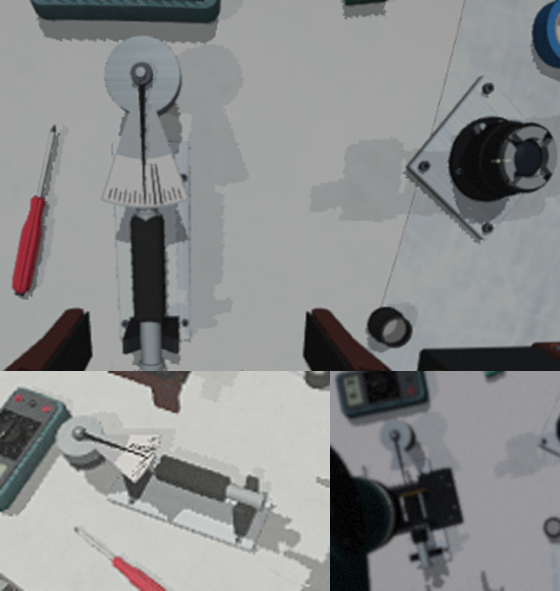

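```bash
python3 -c "
from station import arm
print(arm.sign_off())"
```

```text
the job is handed in; nothing more can be done
None
```

The ring held its torque. I seated the wrench, pulled it clockwise to the stop and held the pointer between the two check marks. Then I eased off and laid it back in both V-blocks. The job was handed in at about 32 s; the simulator gives no verdict.

- **First pull:** I held the pointer at about 0.11 rad for some 2.2 s. The depth check showed the wrench tilted about 0.04 rad and only about 4 mm deep. That is borderline for "fully seated", so I did not count this hold.
- **Second pull:** I eased off, levelled the wrench with a light grip and re-seated it to about 6 mm deep with tilt about 0.01 rad. I then pulled again and held the pointer at 0.10–0.11 rad for about 2.2 s. Image readings and wrist force agreed to about 0.01 rad, at 1.2–1.3 N m. The depth reading fell to 4.8–5.1 mm under load, still beyond the 3 mm needed. These depth readings are only good to about 1.5 mm, and the scene camera suggested a shallower first seating (about 3 mm).
- **Limits:** In all my readings the pointer stayed below about 0.12 rad, and I saw no load the loosening way. Wrist-force readings at the ends of the move calls stayed below about 10 N.
- **At the end:** The scene camera shows the wrench within about 0.25 px of where it started, and the gripper is clear of everything. The top-camera comparison was not usable because the arm was in its view. The loupe and screwdriver looked undisturbed; I did not check the other bystanders at the end.
- **Not checked:** I did not measure the ring's witness line after the pull. That the ring did not turn is inferred from the torque staying well under its 2.4 N m slip.

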